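# Refit the format plate and the square-drive stirrer of a tablet feeder

### The arm

A 7-joint arm with a two-finger parallel gripper is mounted at the origin on the work surface. World frame = base frame: x ahead of the robot, y to its left, z up, the work surface at z = 0. Lengths are in mm, angles in degrees, forces in N, time in s.
With the tool pointing down it reaches from about 425 to 875 mm from the base axis. Payload 4.7 kg.
Tool frame: the origin (TCP) lies midway between the tips of the shut fingers; the grasp point (between the pads) lies 19 mm behind it; z points along the fingers, y is the direction in which the jaws open and shut (so a half turn about z gives the same grasp; the last joint's range is limited). The gripper opens to 87 mm and grips with 3 to 60 N. Pads are 19 mm wide; open, the fingers measure 117 mm over their backs; the gripper's body (75 mm by 190 mm) begins 51 mm behind the grasp point.
Start: joints at [-75.166, 18.392, -4.016, 83.108, 1.295, 78.541, -3.26], TCP at [157.562, 630.634, 222.587] pointing down, gripper open.
Joint ranges: [-163.93, 163.93], [-17.29, 119.83], [-79.2, 71.16], [3.27, 140.29], [-89.18, 269.18], [5.43, 117.66], [-154.24, 154.24]. Speed limits (degrees/s): [147.25, 147.25, 180, 180, 180, 180, 180].

### API

Orientations are given as a 3x3 rotation matrix whose columns are the frame's x, y, z axes.
In Python, from rig import get_state, get_image, camera_params, job_done gives the robot as it stands.
- The arm moves only by the shell command python3 -m handwheel 'ROWS'. ROWS is JSON, a list of rows, each a list of 7 numbers: the shift along the tool's x, y, z in mm, then the turn, a rotation vector about the tool's x, y, z in rad, then the gripper command: -1 is shut, 1 is fully open, values between are in proportion. A call has 1 to 20 rows; each row is the pose to reach, as a shift and turn from the pose commanded when the call began, along the tool's axes at that moment; what a row does not reach only later rows make up. A row lasts 1/8 s, in which the tool goes at most 62.5 mm and 10.7 degrees, less where a joint would pass 70% of its speed; a pose out of reach is approached as far as the arm can. A call with a gripper value outside its range is refused whole. The fingers move at their own pace and stop on an object; the grip force is fixed at half the most. Time passes only in rows, so rows that repeat a pose let the fingers close. It gives the time, the measured TCP pose, the force and the opening at its end, in the units of the state.
- get_state(): the state, without advancing time (a new reading comes with each control period).
- get_image(name): name is "side" or "top" or "wrist"; returns the picture (384x512x3 uint8, red, green, blue); there is no depth.
- camera_params(name): a dict with "vertical_fov" (degrees; the focal length in pixels is half the picture's height over the tangent of half this angle, whatever the lens; pixels are square), "cx", "cy" (the principal point, pixels), "extrinsics" (4x4, takes a point from world to camera coordinates). Camera axes: x right, y down, z forward; pixel columns grow to the right and rows downward; lengths in mm; the calibration is good to about 2 mm. A picture is of the moment at which its call begins: read the wrist's pose just before it. camera_params takes no time and is no camera call; for the wrist camera it gives the pose at the moment of the call.
- job_done(): hands the job in, once; it reports no verdict.
The state is a dict: "time_s": time; "joint_positions": joint angles; "joint_velocities": joint speeds; "joint_torque": joint torques, N m; "tool_pos": TCP position; "eef_rot": TCP orientation; "ft_force": force on the tool from outside, world axes, zero at the start; "ft_torque": the same for the moment, N m; "opening": finger opening in mm.
Only numpy, scipy, OpenCV 4.12 (cv2) and the standard library are available. Lean on these libraries where they do the work, as an engineer would, in place of code of your own. Each camera call takes 0.05 s, during which the arm holds its last target.

### The job

The tablet feeder has been stripped for washing: put it together again. Slide the blue-gripped format plate into the slot beneath the bridge bar until it is home against the end stop, then fit the blue-handled stirrer: lower its shaft through the white bush and the plate, turn it until you feel its square end enter the drive, and keep hold of it until it is fully down on the bush, then let go. Leave the other things where they are.

Things in the scene. Friction and masses are not known exactly. Their poses are not given: they have to be found in the camera images.
- feeder: Fixed stainless feeder base 190 (x) x 250 (y) x 70 mm high (to its deck). Origin on the table, below the vertical drive axis at the base's centre; z up, +y is the direction in which the format plate is slid in. Its yaw varies by up to 0.3 rad. All feeder heights below are above the table.
- slot_mouth (a point): On the deck (z 70 mm), mid-width, at the feeder's y = -45 mm, where two side guides begin: inner faces at x = -47 and +47 mm (94 mm apart), 12 mm high, running to an end stop whose face is at y = +55 mm. Before the mouth, y = -72 to -45 mm, the guides flare open to about 115 mm. The deck goes on to y = -125 mm.
- bridge_edge (a point): Lower near edge of the bridge bar, mid-width: feeder y = -22 mm, z = 82 mm. The bar (underside 82, top 102 mm high) crosses over the guides from y = -22 to +22 mm; the slot beneath is 94 mm wide, 12 mm high. Two black knobs on it, at x = -48 and +48 mm, reach 112 mm.
- bush_top (a point): Centre of the mouth of the bush's round bore, on the drive axis, 110 mm high; axes as the feeder's. The white bush block, 44 x 44 mm, stands in the middle of the bar from 82 to 110 mm; its bore of 28.5 mm diameter goes straight through.
- drive_mouth (a point): Centre of the mouth of the drive, on the drive axis, 67 mm high, in a 50 mm hole of the deck: a brass block with a square socket 20 x 20 mm, 30 mm deep. It has stopped at an unknown angle, not reported, hardly to be seen below the bush; its gears lock it, so it does not turn. The square fits every 90 degrees, with 6 degrees of play either way. Axes as the feeder's, not the socket's.
- plate: The format plate: loose aluminium plate 90 (x) x 155 (y) x 8 mm, about 0.34 kg, six black 13 mm ports round a 36 mm shaft hole, flat on the table. Origin on its underside at the hole's centre; nose at y = +55 mm, tail at y = -100 mm. Home in the feeder, its nose at the end stop, its origin is on the drive axis, 70 mm high, and its axes agree with the feeder's.
- plate_grip (a point): Centre of the plate's upright blue grip block, at x = 0, y = -78, z = 34 mm in the plate's frame: 14 mm thick (x), 32 mm long (y), from z = 8 to 50 mm. Pinch it along the plate's x.
- stirrer: The stirrer with the blue handle: loose, steel, 130 mm tall, about 0.42 kg, upright in a hole of the stand at any yaw, tip 15 mm above the table. Origin: centre of the shaft's tip, z up. Square end 18 x 18 mm from z = 0 to 30 (flats face its x and y, 1.5 x 4 mm chamfer at the tip), round journal 26 mm diameter, chamfered below, from 30 to 65, hub 38 mm diameter from 65 to 80 mm.
- stirrer_shoulder (a point): Underside of the stirrer's hub, on its axis, 65 mm above the tip. Fully down in the feeder it rests on the bush block (110 mm high, tip 45 mm high); with the square unmatched the tip stands on the drive's face and this is about 132 mm high. Three short paddles reach out to 46 mm radius, 69 to 78 mm above the tip.
- stirrer_grip (a point): Centre of the stirrer's blue handle block, on its axis, 108 mm above the tip: 20 mm thick (x), 44 mm long (y), from 88 to 130 mm above the tip. Pinch it along the stirrer's x.
- stand: Fixed stand of folded sheet, 240 (x) x 100 (y) x 80 mm high, with two round holes of 30 mm at x = -60 and +60 mm; one holds the stirrer, the other the spare. Origin on the table under its centre.
- spare_stirrer: Bystander: spare stirrer with a white handle and a round shaft end, in the other hole of the stand, 120 mm from the stirrer. Origin at its tip, otherwise the stirrer's shape.
- spare_plate: Bystander: spare format plate with a white grip and smaller ports, lying on the table beyond the stand; frame and size as the plate's.
- wrench: Bystander: open-ended wrench 160 mm long, lying between the robot and the feeder.
- brush: Bystander: cleaning brush 170 mm long, lying to the robot's right, short of the plate.
- funnel: Bystander: steel funnel standing on its wide end, 90 mm across, 85 mm high, origin at its foot.
- bottle_a: Bystander: amber bottle 64 mm across, 85 mm high, beyond the plate.
- bottle_b: Bystander: amber bottle 64 mm across, 85 mm high, beyond the feeder's right corner.
- bottle_c: Bystander: white bottle 56 mm across, 75 mm high, beyond the feeder.

How it is judged:
By the outcome, as a careful person would: the job done as asked, in the order asked, and still so for the second after the job is handed in, with the robot touching nothing.
It also fails if it takes over 72 s, if anything falls off the work surface, if the arm or the gripper's body presses on something with over 40 N, if the wrist force passes 120 N, or if a joint passes its speed limit or range.

## Working session

There is one attempt and no reset: what is moved stays moved. The work goes in short steps, Python scripts to look and compute and a shell command to move; the robot and the scene stay as the last step left them, time stands still between calls to the robot, and variables do not carry over. Pictures are saved under pics/ and viewed, and the job is handed in when it is done.

```bash
mkdir -p pics; ls; python3 - <<'E'
from rig import *
import cv2
for n in ["top","side"]:
    im=get_image(n); cv2.imwrite(f"pics/{n}0.png",im[:,:,::-1]); p=camera_params(n); print(n,p)
s=get_state(); print(s['time_s'],s['tool_pos'],s['eef_rot'],s['ft_force'],s['opening'])
E
```

```text
pics
top {'vertical_fov': 50.78125569896485, 'cx': 251.88769789152735, 'cy': 185.1028995708075, 'extrinsics': array([[-1.21603012e-01, -9.92572789e-01,  3.45929593e-03,
         3.84678883e+00],
       [-9.66990191e-01,  1.17681123e-01, -2.26011336e-01,
         5.91046255e+02],
       [ 2.23925608e-01, -3.08287645e-02, -9.74118529e-01,
         1.09096900e+03],
       [ 0.00000000e+00,  0.00000000e+00,  0.00000000e+00,
         1.00000000e+00]])}
side {'vertical_fov': 42.69600729154044, 'cx': 252.65434605025175, 'cy': 196.0703822101038, 'extrinsics': array([[ 8.25019422e-01, -5.65101620e-01, -1.76424816e-03,
        -4.86145825e+02],
       [-3.40507486e-01, -4.94627063e-01, -7.99624112e-01,
         2.48614602e+02],
       [ 4.50996236e-01,  6.60306162e-01, -6.00498266e-01,
         1.26671225e+03],
       [ 0.00000000e+00,  0.00000000e+00,  0.00000000e+00,
         1.00000000e+00]])}
0.1 [157.4805514  630.13242837 221.55314877] [[-9.70188487e-01  2.42351407e-01 -3.08157475e-04]
 [ 2.42351577e-01  9.70187025e-01 -1.68807454e-03]
 [-1.10136854e-04 -1.71243293e-03 -9.99998528e-01]] [ 0.02174218  0.38897698 -0.54689006] 87.01131379589594
```

View pics/top0.png

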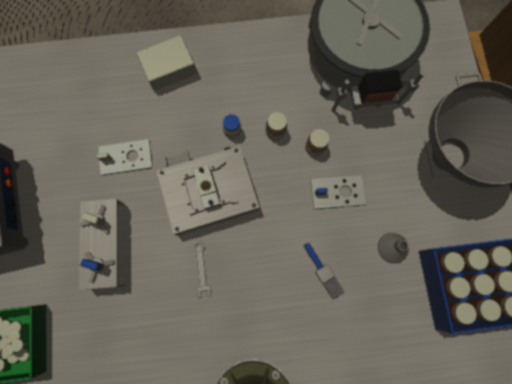

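View pics/side0.png

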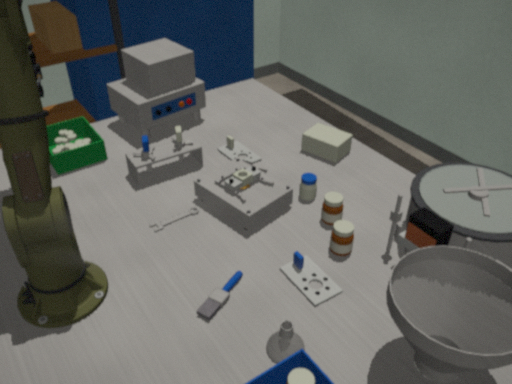

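```bash
cat > h.py <<'E'
import numpy as np, cv2
from rig import *
def K(p): 
    f=192/np.tan(np.radians(p['vertical_fov']/2)); return f,p['cx'],p['cy']
def ray(p,uv):
    f,cx,cy=K(p); E=np.array(p['extrinsics']); R=E[:3,:3]; c=-R.T@E[:3,3]
    d=R.T@np.array([(uv[0]-cx)/f,(uv[1]-cy)/f,1.]); return c,d
def onz(p,uv,z):
    c,d=ray(p,uv); return c+d*(z-c[2])/d[2]
def tri(obs):
    A=np.zeros((3,3));b=np.zeros(3);L=[]
    for p,uv in obs:
        c,d=ray(p,uv); d=d/np.linalg.norm(d); M=np.eye(3)-np.outer(d,d); A+=M;b+=M@c;L.append((c,d))
    x=np.linalg.solve(A,b)
    return x,[float(np.linalg.norm((np.eye(3)-np.outer(d,d))@(x-c))) for c,d in L]
def proj(p,X):
    f,cx,cy=K(p);E=np.array(p['extrinsics']);q=E[:3,:3]@np.array(X)+E[:3,3];return cx+f*q[0]/q[2],cy+f*q[1]/q[2]
def blobs(im,lo,hi,amin=8):
    h=cv2.cvtColor(im,cv2.COLOR_RGB2HSV); m=cv2.inRange(h,np.array(lo),np.array(hi))
    n,l,s,c=cv2.connectedComponentsWithStats(m); return [(c[i].round(1).tolist(),s[i].tolist()) for i in range(1,n) if s[i][4]>=amin]
E
python3 - <<'E'
from h import *
for n,(x0,y0,x1,y1) in {"top":(70,120,390,300),"side":(120,120,360,320)}.items():
    im=cv2.imread(f"pics/{n}0.png"); c=im[y0:y1,x0:x1]; 
    s=min(800/(x1-x0),600/(y1-y0)); cv2.imwrite(f"pics/{n}0z.png",cv2.resize(c,None,fx=s,fy=s,interpolation=cv2.INTER_CUBIC)); print(s)
    print(n,blobs(im[:,:,::-1].copy(),(105,130,50),(130,255,255)))
E
```

```text
2.5
top [([231.1, 122.2], [224, 115, 15, 15, 179]), ([321.2, 190.5], [317, 189, 10, 4, 34]), ([463.1, 285.3], [433, 240, 79, 93, 687]), ([313.0, 255.3], [305, 244, 17, 24, 116]), ([89.4, 264.2], [81, 260, 17, 10, 105]), ([503.3, 268.3], [499, 267, 9, 3, 18]), ([481.1, 271.1], [477, 270, 9, 3, 21]), ([458.9, 273.9], [455, 272, 8, 4, 23]), ([508.0, 293.5], [505, 293, 7, 2, 14]), ([486.0, 296.3], [482, 295, 9, 3, 16]), ([464.0, 299.0], [459, 297, 10, 4, 23])]
3.0
side [([92.5, 21.4], [57, 0, 58, 49, 1442]), ([196.9, 32.9], [117, 0, 136, 89, 6999]), ([94.1, 82.5], [67, 53, 54, 67, 2028]), ([170.6, 105.9], [152, 94, 43, 25, 289]), ([185.9, 105.8], [184, 104, 5, 4, 11]), ([144.9, 142.3], [142, 135, 6, 17, 81]), ([308.6, 178.3], [302, 173, 14, 12, 126]), ([298.3, 258.4], [295, 252, 8, 15, 78]), ([232.5, 281.0], [223, 272, 19, 19, 141]), ([290.5, 370.2], [247, 349, 86, 35, 1103])]
```

View pics/top0z.png

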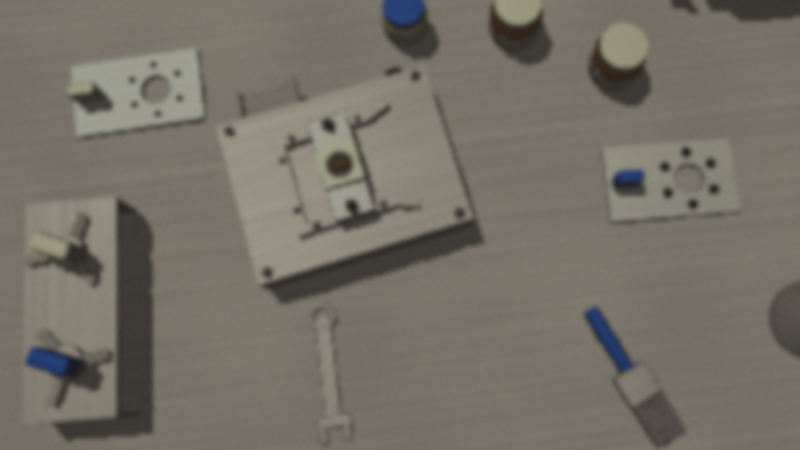

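View pics/side0z.png

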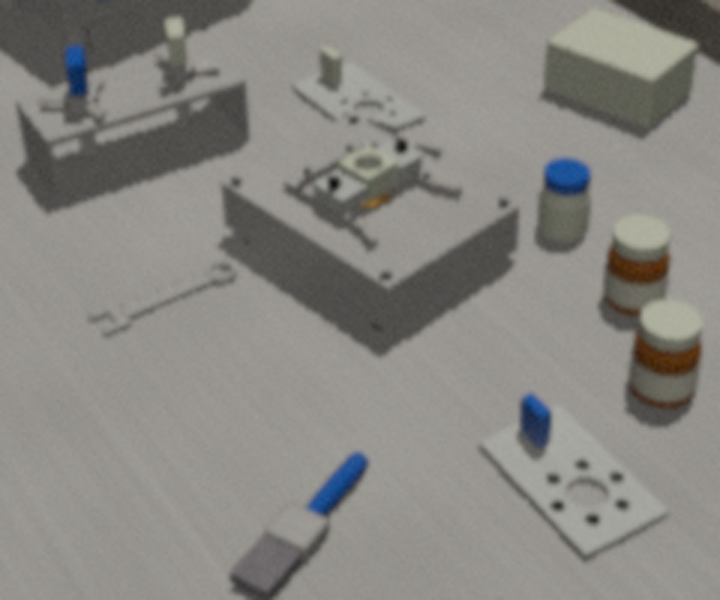

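```bash
python3 - <<'E'
from h import *
T=camera_params("top");S=camera_params("side")
Z=lambda u,v:(u/2.5+70,v/2.5+120); Y=lambda u,v:(u/3+120,v/3+120)
def t(n,a,b):
    x,r=tri([(T,Z(*a)),(S,Y(*b))]); print(n,x.round(1),np.round(r,1))
t("bush",(340,163),(368,161))
t("platehole",(688,178),(586,490))
t("knob1",(328,125),(401,146)); t("knob2",(351,206),(335,184))
t("screw near -y",(459,213),(385,276)); t("screw far -y",(416,76),(504,203)); t("screw near +y",(267,272),(236,182))
t("blue handle",(48,361),(75,64)); t("plategrip",(628,177),(536,420))
for n,c in dict(hole=(688,178),p1=(685,152),p4=(692,203),p2=(710,163),p3=(713,188),p6=(665,167),p5=(668,192)).items(): print(n,onz(T,Z(*c),8).round(1))
for n,c in dict(hole=(586,490),).items(): print(n,onz(S,Y(*c),8).round(1))
a,b=(onz(T,Z(*c),70) for c in((459,213),(267,272)));print(a,b)
a,b=(onz(T,Z(*c),110) for c in((340,163),(340,163)));print(a,onz(S,Y(368,161),110))
E
```

```text
bush [592.9  59.3 107.8] [0. 0.]
platehole [ 549.2 -346.7    6.6] [0.7 0.7]
knob1 [639.6  68.5 103.3] [0.5 0.5]
knob2 [546.1  51.8 101.7] [1.6 1.6]
screw near -y [528.8 -65.7  68.6] [0.4 0.4]
screw far -y [696.2 -35.9  68.8] [0.7 0.7]
screw near +y [488.7 155.4  67.3] [0.6 0.6]
blue handle [415.5 378.2 126.8] [0.5 0.5]
plategrip [ 554.3 -270.5   27.1] [0.2 0.2]
hole [ 548.3 -346.     8. ]
p1 [ 580.5 -348.     8. ]
p4 [ 517.5 -345.5    8. ]
p2 [ 563.3 -375.6    8. ]
p3 [ 532.5 -373.7    8. ]
p6 [ 565.  -320.8    8. ]
p5 [ 534.2 -319.2    8. ]
hole [ 549.  -347.8    8. ]
[528.16750543 -65.46252595  70.        ] [487.82207596 155.15872731  70.        ]
[592.42449272  59.06830381 110.        ] [591.1593692  56.573096  110.       ]
```

```bash
cat >> h.py <<'E'
def tool(dst,yawy=None,s=None):
    """shift in tool axes to bring TCP to dst, and turn about tool z (rad) so tool y has world yaw yawy (deg)"""
    s=s or get_state(); R=np.array(s['eef_rot']); d=R.T@(np.array(dst)-np.array(s['tool_pos']))
    now=np.degrees(np.arctan2(R[1,1],R[0,1])); out=[d.round(1),'yawy now',round(now,2)]
    if yawy is not None: out+=['turn z rad',round(np.radians(-(yawy-now)),4)]
    return out
def show(n,name,box=None,s=None):
    p=camera_params(n); im=get_image(n); cv2.imwrite(f"pics/{name}_raw.png",im[:,:,::-1])
    c=im[:,:,::-1]
    x0,y0,x1,y1=box or (0,0,512,384); c=c[y0:y1,x0:x1]; s=s or min(800/(x1-x0),600/(y1-y0))
    cv2.imwrite(f"pics/{name}.png",cv2.resize(c,None,fx=s,fy=s,interpolation=cv2.INTER_CUBIC))
    np.savez(f"pics/{name}.npz",**{k:np.array(v) for k,v in p.items()}); print(name,'scale',s)
def ld(name):
    z=np.load(f"pics/{name}.npz"); return {k:z[k] if z[k].ndim else float(z[k]) for k in z}
E
python3 - <<'E'
from h import *
p=camera_params("wrist"); s=get_state(); E=p['extrinsics']; R=E[:3,:3]; c=-R.T@E[:3,3]
Rt=np.array(s['eef_rot']); print(p['vertical_fov'],p['cx'],p['cy'],'cam in tool',Rt.T@(c-s['tool_pos'])); print('axes in tool',(Rt.T@R.T).round(3))
print(tool([480,330,230],42)); 
E
```

```text
65.44136278257211 254.66203420017283 195.78645817170678 cam in tool [  75.07806663   -0.35442857 -162.83140636]
axes in tool [[-0.    -0.961 -0.276]
 [ 1.    -0.     0.   ]
 [-0.    -0.276  0.961]]
[array([-385.6, -213. ,   -8. ]), 'yawy now', np.float64(75.97), 'turn z rad', np.float64(0.593)]
```

```bash
python3 - <<'E'
from h import *
print(tool([430,385,250],42)); 
E
```

```text
[array([-323.8, -171.8,  -28.1]), 'yawy now', np.float64(75.97), 'turn z rad', np.float64(0.593)]
```

```bash
python3 -m handwheel '[[-60,-30,-28,0,0,0.15,1],[-120,-62,-28,0,0,0.3,1],[-180,-94,-28,0,0,0.45,1],[-240,-126,-28,0,0,0.593,1],[-295,-156,-28,0,0,0.593,1],[-324,-172,-28,0,0,0.593,1],[-324,-172,-28,0,0,0.593,1],[-324,-172,-28,0,0,0.593,1]]'; python3 - <<'E'
from h import *
s=get_state();print(s['time_s'],s['joint_positions'],s['tool_pos']); show("wrist","w1")
E
```

```text
time_s: 1.1
tool_pos: [429.7, 385.4, 250.2]
eef_rot: [[-0.669, 0.743, -0.001], [0.743, 0.669, 0.0], [0.001, -0.001, -1.0]]
ft_force: [-0.8, 1.5, -0.3]
opening: 86.7
1.1 [-55.21968329   8.74376538  12.05751347  91.93241582  -1.89698962
  79.56079053  -0.96811666] [429.70880007 385.41514588 250.17426324]
w1 scale 1.5625
```

View pics/w1.png

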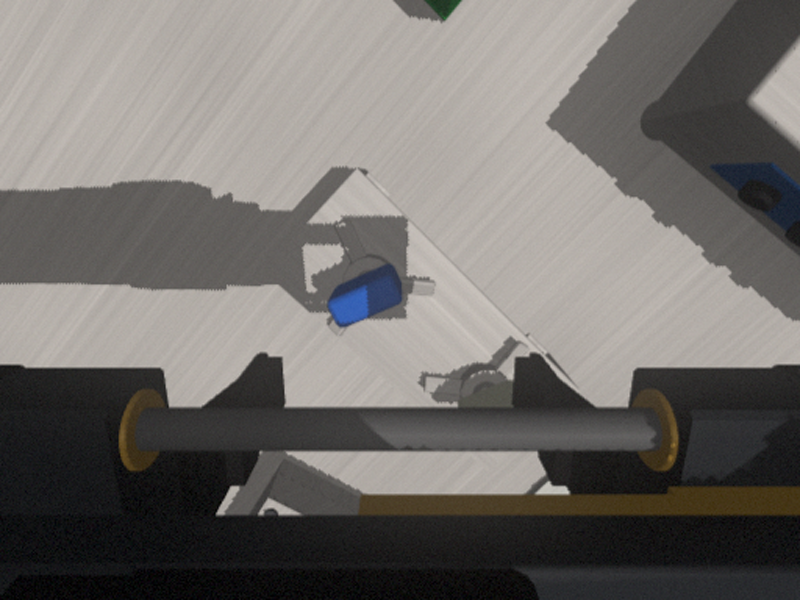

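```bash
python3 - <<'E'
from h import *
p=ld("w1"); im=cv2.imread("pics/w1_raw.png"); h=cv2.cvtColor(im,cv2.COLOR_BGR2HSV); m=cv2.inRange(h,(105,130,40),(130,255,255)); m[:,300:]=0
cs=max(cv2.findContours(m,0,1)[0],key=cv2.contourArea); r=cv2.minAreaRect(cs); print(r); b=cv2.boxPoints(r)
q=[onz(p,x,145) for x in b]; print(np.round(q,1)); 
for i in range(4): d=q[(i+1)%4]-q[i]; print(np.linalg.norm(d).round(1),np.degrees(np.arctan2(d[1],d[0])).round(1))
print(np.mean(q,0)); print(cs.reshape(-1,2).tolist())
p=ld("w1"); 
print(tool([600,60,290],5))
E
```

```text
((231.8041534423828, 192.80929565429688), (19.79924964904785, 42.441471099853516), 66.03751373291016)
[[396.7 357.7 145. ]
 [412.7 394.1 145. ]
 [429.7 386.2 145. ]
 [413.7 349.1 145. ]]
39.7 66.3
18.7 -24.8
40.4 -113.3
19.0 153.1
[413.19719696 371.76967644 145.        ]
[[248, 177], [248, 178], [247, 179], [246, 180], [245, 181], [244, 181], [243, 182], [242, 182], [241, 182], [240, 181], [240, 180], [240, 181], [239, 182], [238, 181], [237, 182], [236, 183], [235, 182], [234, 183], [233, 182], [232, 183], [231, 183], [230, 183], [229, 184], [228, 184], [227, 185], [226, 185], [225, 185], [224, 186], [223, 186], [222, 187], [221, 187], [220, 188], [219, 188], [218, 189], [217, 189], [216, 189], [215, 190], [214, 190], [213, 191], [212, 191], [211, 192], [211, 193], [210, 194], [210, 195], [210, 196], [211, 197], [211, 198], [212, 199], [212, 200], [213, 201], [213, 202], [214, 203], [214, 204], [215, 205], [216, 205], [217, 206], [217, 207], [218, 207], [219, 207], [220, 207], [221, 207], [222, 207], [223, 206], [224, 206], [225, 206], [226, 205], [227, 205], [228, 205], [229, 204], [230, 204], [231, 204], [232, 203], [233, 203], [234, 202], [235, 201], [235, 200], [236, 199], [236, 198], [236, 197], [237, 196], [238, 197], [239, 198], [239, 197], [239, 196], [239, 195], [240, 194], [241, 195], [240, 194], [241, 193], [242, 192], [242, 191], [243, 190], [242, 189], [243, 188], [244, 187], [245, 188], [246, 189], [246, 190], [247, 191], [248, 191], [249, 190], [250, 189], [251, 188], [252, 189], [252, 190], [253, 191], [252, 190], [252, 189], [251, 188], [250, 187], [249, 186], [248, 186], [247, 185], [248, 184], [249, 183], [250, 184], [249, 183], [250, 182], [249, 183], [248, 182], [248, 181], [247, 180], [248, 179], [248, 178]]
[array([-356.7,  -91.9,  -40.1]), 'yawy now', np.float64(42.1), 'turn z rad', np.float64(0.6475)]
```

```bash
python3 - <<'E'
from h import *
print(tool([605.5,-15,250],10.2))
E
```

```text
[array([-4.161e+02, -1.381e+02, -1.000e-01]), 'yawy now', np.float64(42.1), 'turn z rad', np.float64(0.5568)]
```

```bash
python3 -m handwheel '[[-58,-10,0,0,0,0.14,1],[-116,-25,0,0,0,0.28,1],[-174,-45,0,0,0,0.42,1],[-232,-65,0,0,0,0.557,1],[-290,-88,0,0,0,0.557,1],[-346,-112,0,0,0,0.557,1],[-400,-132,0,0,0,0.557,1],[-416,-138,0,0,0,0.557,1],[-416,-138,0,0,0,0.557,1]]'; python3 - <<'E'
from h import *
show("wrist","w2"); print(get_state()['time_s'])
E
python3 -m handwheel '[[0,0,60,0,0,0,1],[0,0,110,0,0,0,1],[0,0,130,0,0,0,1],[0,0,130,0,0,0,1]]'; python3 - <<'E'
from h import *
show("wrist","w3"); s=get_state();print(s['time_s'],s['tool_pos'])
E
```

```text
time_s: 2.28
tool_pos: [606.0, -15.5, 250.2]
eef_rot: [[-0.175, 0.985, -0.001], [0.985, 0.175, 0.0], [0.0, -0.001, -1.0]]
ft_force: [-0.3, 0.7, 0.1]
opening: 87.5
w2 scale 1.5625
2.325
time_s: 2.82
tool_pos: [605.4, -14.2, 119.9]
eef_rot: [[-0.178, 0.984, -0.002], [0.984, 0.178, 0.001], [0.001, -0.002, -1.0]]
ft_force: [0.7, 0.5, 0.5]
opening: 87.1
w3 scale 1.5625
2.875 [606.7052967  -14.85240797 121.64469807]
```

View pics/w2.png

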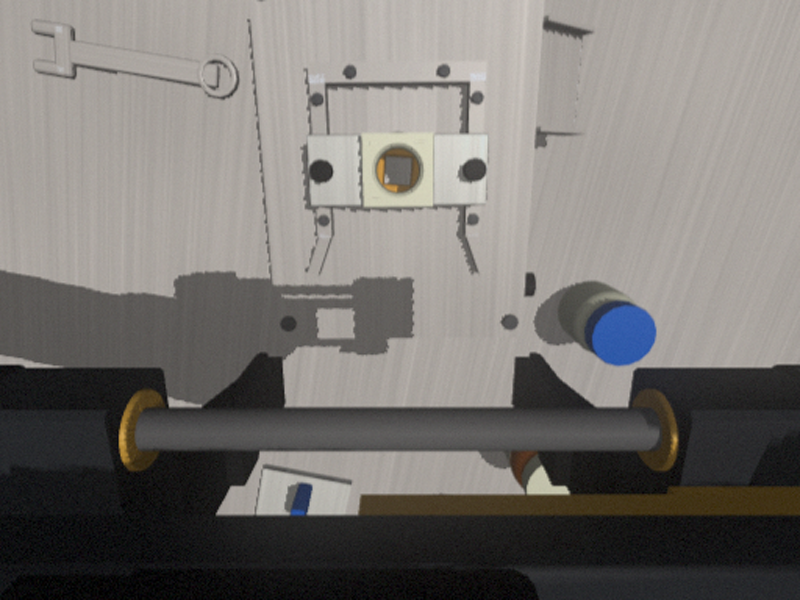

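View pics/w3.png

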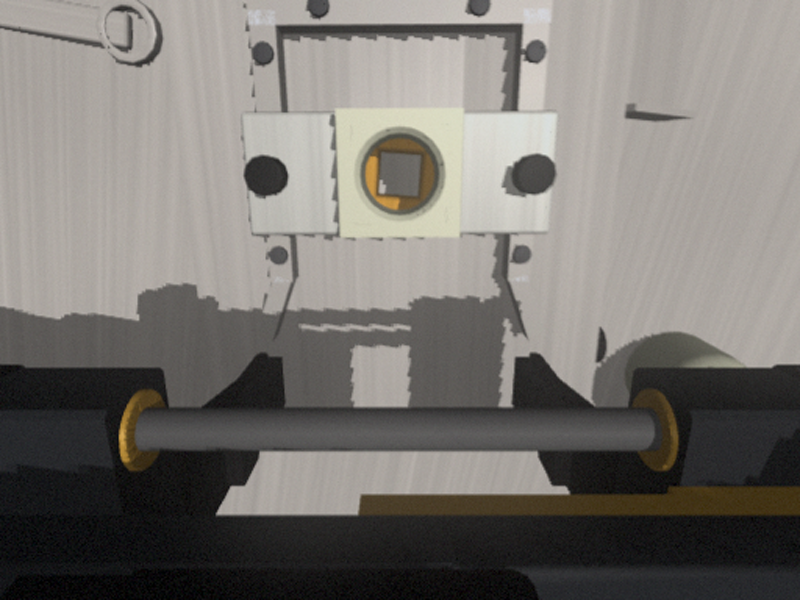

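```bash
python3 - <<'E'
from h import *
im=cv2.imread("pics/w3_raw.png"); c=im[80:145,225:290]; cv2.imwrite("pics/w3z.png",cv2.resize(c,None,fx=9,fy=9,interpolation=cv2.INTER_CUBIC))
c=im[60:160,150:365]; cv2.imwrite("pics/w3y.png",cv2.resize(c,None,fx=3.7,fy=3.7,interpolation=cv2.INTER_CUBIC))
E
```

```text
(no output)
```

View pics/w3z.png

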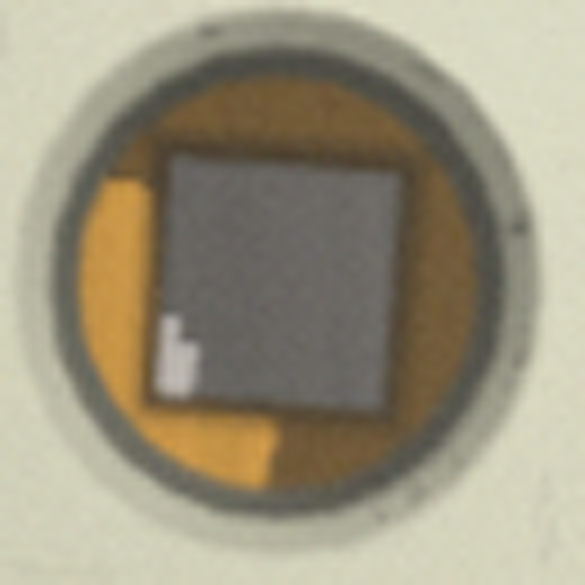

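View pics/w3y.png

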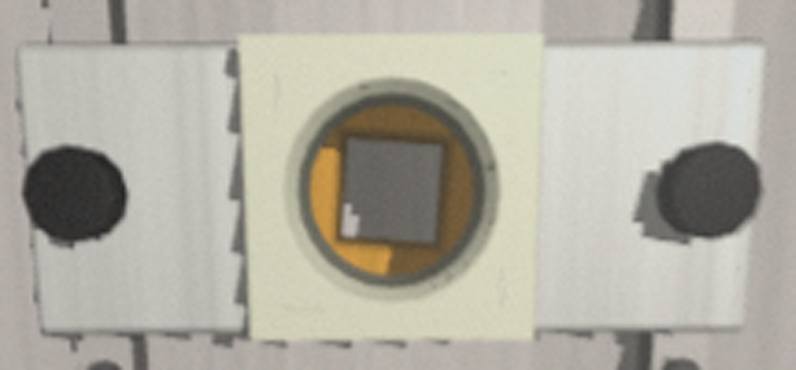

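```bash
python3 - <<'E'
from h import *
p=ld("w3"); q=lambda u,v:(u/9+225,v/9+80)
for z in (37,67):
    P=[onz(p,q(*c),z) for c in((170,155),(403,172),(388,412),(152,395))]; print(z,np.mean(P,0).round(1))
    for i in range(4): d=P[(i+1)%4]-P[i]; print(' ',np.linalg.norm(d).round(1),np.degrees(np.arctan2(d[1],d[0])).round(1))
print('bore', onz(p,q(279,281),110).round(1), 'lower', onz(p,q(280,283),82).round(1))
y=lambda u,v:(u/3.7+150,v/3.7+60)
# bar bottom edge z102, far edge
for a,b,z in (((45,332),(740,328),102),((22,44),(763,44),102),((75,193),(709,190),112)):
    A,B=onz(p,y(*a),z),onz(p,y(*b),z); d=B-A; print(A.round(1),B.round(1),np.linalg.norm(d).round(1),np.degrees(np.arctan2(d[1],d[0])).round(2))
p2=ld("w2"); u=lambda a,b:(a/1.5625,b/1.5625); print('w2 bore',onz(p2,u(399,170),110).round(1))
A,B=onz(p2,u(288.5,324),70),onz(p2,u(510,322),70); d=B-A; print('screws -y',A,B,np.linalg.norm(d),np.degrees(np.arctan2(d[1],d[0])))
print('tri bore', tri([(p,q(279,281)),(p2,u(399,170))]),tri([(p,q(279,281)),(camera_params('top'),(206,185.2))]),tri([(p,q(279,281)),(camera_params('side'),(242.7,173.5))]))
print(tool([554,-270,230],-149+360-360))
E
```

```text
37 [593.4  58.8  37. ]
  20.3 6.3
  20.4 -82.7
  21.1 -173.8
  20.4 95.2
67 [593.4  58.9  67. ]
  17.8 6.3
  17.9 -82.7
  18.5 -173.8
  17.9 95.2
bore [593.2  59.3 110. ] lower [593.4  59.1  82. ]
[541.6  27.2 102. ] [652.8  48.  102. ] 113.1 10.57
[534.   70.2 102. ] [644.9  90.2 102. ] 112.7 10.22
[546.9  50.4 112. ] [639.6  67.6 112. ] 94.3 10.49
w2 bore [593.6  59.8 110. ]
screws -y [529.63379348 -67.45327261  70.        ] [697.74830606 -35.87085935  70.        ] 171.05536580320123 10.639718501631986
tri bore (array([593.31994391,  59.49882651, 164.00538716]), [0.24806720753443612, 0.24806720753424133]) (array([593.23889513,  59.31907284, 106.6969676 ]), [0.028103940886824948, 0.02810394088685758]) (array([593.17735198,  59.33912607, 108.28646771]), [0.07901773576671334, 0.07901773576671074])
[array([-241.8,  -96.9, -108.5]), 'yawy now', np.float64(10.19), 'turn z rad', np.float64(2.7785)]
```

```bash
python3 -m handwheel '[[0,0,-60,0,0,0,1],[0,0,-108,0,0,0.18,1],[-30,-8,-108,0,0,0.36,1],[-60,-20,-108,0,0,0.54,1],[-90,-32,-108,0,0,0.72,1],[-120,-44,-108,0,0,0.9,1],[-150,-56,-108,0,0,1.08,1],[-180,-70,-108,0,0,1.26,1],[-210,-84,-108,0,0,1.44,1],[-242,-97,-108,0,0,1.62,1],[-242,-97,-108,0,0,1.8,1],[-242,-97,-108,0,0,1.98,1],[-242,-97,-108,0,0,2.16,1],[-242,-97,-108,0,0,2.34,1],[-242,-97,-108,0,0,2.52,1],[-242,-97,-108,0,0,2.7,1],[-242,-97,-108,0,0,2.78,1]]'; python3 - <<'E'
from h import *
s=get_state();print(s['time_s'],s['joint_positions'].round(1),s['tool_pos']); print(tool([554,-270,230])); show('wrist','w4')
E
```

```text
time_s: 5.0
tool_pos: [554.4, -271.4, 231.2]
eef_rot: [[0.51, -0.86, 0.004], [-0.86, -0.51, -0.001], [0.003, -0.003, -1.0]]
ft_force: [0.4, -0.2, -0.7]
opening: 87.1
5.0 [ -26.2   23.9   65.6   89.4  -22.1   80.7 -108.2] [ 554.36216902 -271.43162074  231.24173566]
[array([-1.4, -0.4,  1.2]), 'yawy now', np.float64(-149.31)]
w4 scale 1.5625
```

View pics/w4.png

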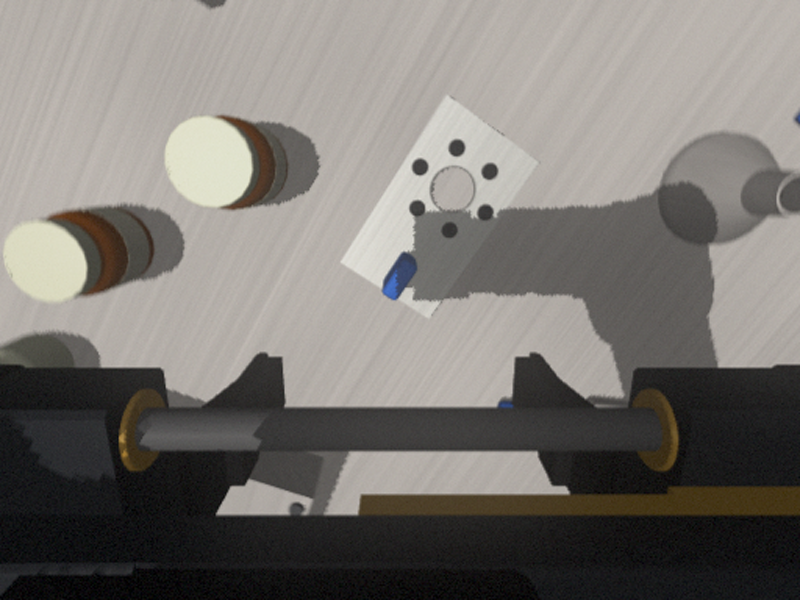

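```bash
python3 - <<'E'
from h import *
p=ld("w4"); T=camera_params('top'); S=camera_params('side')
P=np.array([onz(p,(u/1.5625,v/1.5625),8)[:2] for u,v in ((457,147),(490,171),(485,212),(450,229),(417,208),(420,166),(453,189))])
print(P.round(1),P[:6].mean(0))
a=lambda d:np.degrees(np.arctan2(d[1],d[0])).round(2)
for i,j in((5,1),(4,2),(0,3),):print(a(P[j]-P[i]),np.linalg.norm(P[j]-P[i]).round(1))
C=np.array([onz(p,(u/1.5625,v/1.5625),8)[:2] for u,v in ((448,95),(538,162),(430,318),(341,262))])
for i in range(4): d=C[(i+1)%4]-C[i]; print('edge',a(d),np.linalg.norm(d).round(1))
im=cv2.imread("pics/w4_raw.png"); print(blobs(im[:,:,::-1].copy(),(105,130,40),(130,255,255)))
c=im[150:200,235:275]; cv2.imwrite("pics/w4z.png",cv2.resize(c,None,fx=12,fy=12,interpolation=cv2.INTER_CUBIC))
x=tri([(p,(453/1.5625,189/1.5625)),(T,(345.2,191.2)),(S,(315.3,283.3))]);print('hole',x)
E
```

```text
[[ 564.1 -376.8]
 [ 531.8 -374.9]
 [ 517.5 -346.2]
 [ 534.6 -320.1]
 [ 566.7 -320.7]
 [ 581.6 -349.8]
 [ 549.6 -348.2]] [ 549.35009961 -348.05576552]
-153.24 55.8
-152.61 55.4
117.51 63.9
edge 176.74 87.4
edge 87.99 153.5
edge -2.35 90.0
edge -92.99 154.9
[([250.4, 183.1], [245, 172, 11, 20, 106]), ([323.5, 258.9], [320, 258, 8, 3, 20])]
hole (array([ 549.18516413, -347.25373192,    6.78953458]), [1.0203289493685619, 1.0924438698150905, 0.5098159872876217])
```

View pics/w4z.png

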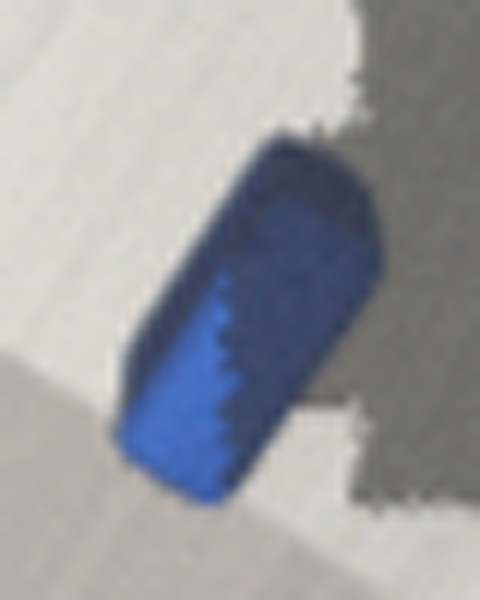

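```bash
python3 - <<'E'
from h import *
p=ld("w4"); T=camera_params('top'); u=lambda a,b:(a/1.5625,b/1.5625)
print('bottles',onz(p,u(209,163),85),onz(p,u(46,262),85), onz(T,(620/2.5+70,45/2.5+120),85))
print('grip top',onz(p,(255.4,179.2),50))
print(tool([553.1,-270,120],-182.7),tool([553.1,-270,16],-182.7))
E
```

```text
bottles [ 699.85057249 -280.4998964    85.        ] [ 767.81677154 -166.17425544   85.        ] [ 699.20210751 -274.66504105   85.        ]
grip top [ 553.4218092  -269.98387163   50.        ]
[array([ -2.2,   0.7, 111.2]), 'yawy now', np.float64(-149.41), 'turn z rad', np.float64(0.5811)] [array([ -2.4,   1. , 215.2]), 'yawy now', np.float64(-149.41), 'turn z rad', np.float64(0.5811)]
```

```bash
python3 -m handwheel '[[-2,1,30,0,0,0.15,1],[-2,1,60,0,0,0.3,1],[-2,1,100,0,0,0.45,1],[-2,1,110,0,0,0.58,1],[-2,1,110,0,0,0.581,1],[-2,1,110,0,0,0.581,1]]'; python3 - <<'E'
from h import *
s=get_state();print(s['time_s'],s['joint_positions'].round(1),s['tool_pos']); print(tool([553.3,-270,16],-182.7))
E
```

```text
time_s: 5.8
tool_pos: [552.3, -270.6, 120.3]
eef_rot: [[-0.04, -0.999, 0.003], [-0.999, 0.04, -0.0], [0.0, -0.003, -1.0]]
ft_force: [-0.3, 0.4, -0.1]
opening: 86.9
5.8 [ -26.5   32.    67.    97.5  -31.1   71.4 -134.6] [ 552.28013378 -270.56661979  120.33987527]
[array([ -0.6,  -0.7, 104.3]), 'yawy now', np.float64(177.71), 'turn z rad', np.float64(6.2903)]
```

```bash
python3 -m handwheel '[[-0.6,-0.7,40,0,0,0.007,1],[-0.6,-0.7,80,0,0,0.007,1],[-0.6,-0.7,100,0,0,0.007,1],[-0.6,-0.7,104,0,0,0.007,1],[-0.6,-0.7,104,0,0,0.007,0],[-0.6,-0.7,104,0,0,0.007,-1],[-0.6,-0.7,104,0,0,0.007,-1],[-0.6,-0.7,104,0,0,0.007,-1],[-0.6,-0.7,104,0,0,0.007,-1],[-0.6,-0.7,104,0,0,0.007,-1]]'; python3 - <<'E'
from h import *
s=get_state();print(s['time_s'],s['joint_positions'].round(1),s['tool_pos'],s['opening'],s['ft_force'])
E
```

```text
time_s: 7.05
tool_pos: [551.7, -269.6, 14.5]
eef_rot: [[-0.05, -0.999, -0.0], [-0.999, 0.05, 0.0], [-0.0, 0.0, -1.0]]
ft_force: [0.7, -0.6, -0.4]
opening: 35.0
7.05 [ -22.1   38.4   60.4  102.1  -37.6   62.3 -131.1] [ 551.74456069 -269.64620345   14.53161299] 35.00969926749764 [ 0.70117832 -0.61451423 -0.44791244]
```

```bash
python3 -m handwheel '[[0,0,0,0,0,0,-1],[0,0,0,0,0,0,-1],[0,0,0,0,0,0,-1],[0,0,0,0,0,0,-1],[0,0,0,0,0,0,-1]]'; python3 -m handwheel '[[0,0,-15,0,0,0,-1],[0,0,-35,0,0,0,-1],[0,0,-60,0,0,0,-1],[0,0,-60,0,0,0,-1]]'; python3 - <<'E'
from h import *
s=get_state();print(s['time_s'],s['joint_positions'].round(1),s['ft_torque']);show('wrist','w5')
E
```

```text
time_s: 7.68
tool_pos: [551.8, -269.7, 14.5]
eef_rot: [[-0.05, -0.999, 0.0], [-0.999, 0.05, 0.0], [-0.0, -0.0, -1.0]]
ft_force: [0.9, -0.6, -1.1]
opening: 13.8
time_s: 8.18
tool_pos: [553.2, -270.8, 77.4]
eef_rot: [[-0.05, -0.999, 0.005], [-0.999, 0.05, -0.002], [0.001, -0.005, -1.0]]
ft_force: [-0.7, 0.3, -4.4]
opening: 13.9
8.175 [ -24.8   34.5   64.5   99.7  -33.7   67.5 -133.6] [0.27666073 0.05137828 0.03658426]
w5 scale 1.5625
```

View pics/w5.png

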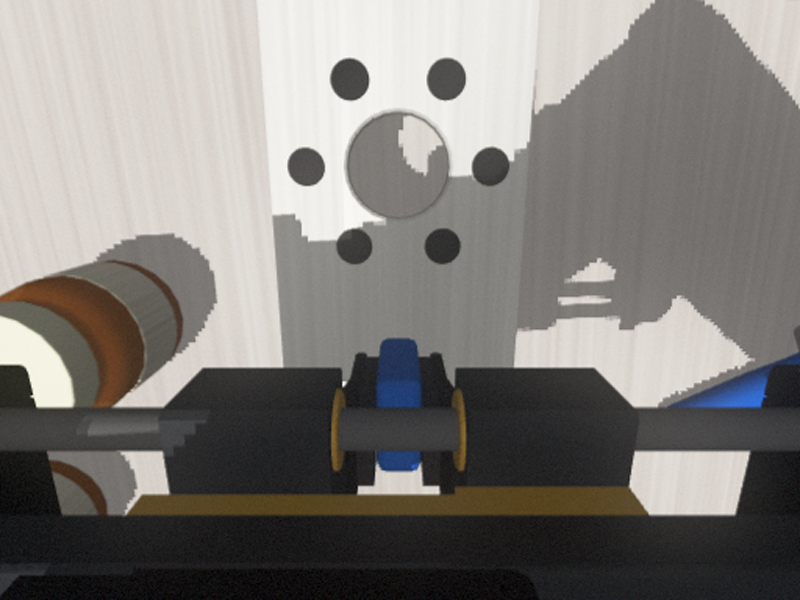

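```bash
cat > pl.py <<'E'
from h import *
import sys
def inTool(name,pix,ztool,s=None):
    # tool-frame coords of pixels on plane at tool z
    p=ld(name); E=p['extrinsics']
    # cam in tool const
    Rt=None
    return p
E
python3 - <<'E'
from h import *
p=ld("w5"); s=get_state(); R=np.array(s['eef_rot']); t=np.array(s['tool_pos'])
for ztop in (s['tool_pos'][2]-6.5,):
    P=[onz(p,(a/1.5625,b/1.5625),ztop) for a,b in ((350,79),(447,79),(306,166.5),(491,166.5),(354,246),(443,246),(398,164))]
    Q=np.array([R.T@(x-t) for x in P]); print(Q.round(1)); 
    for i,j in((0,1),(2,3),(4,5),(4,0),(5,1)): d=Q[j]-Q[i]; print(np.linalg.norm(d).round(1),np.degrees(np.arctan2(d[1],d[0])).round(2))
E
```

```text
[[106.8 -17.4   6.5]
 [106.7  15.    6.5]
 [ 78.7 -33.7   6.6]
 [ 78.7  31.3   6.4]
 [ 50.7 -17.5   6.5]
 [ 50.7  15.2   6.5]
 [ 79.6  -1.3   6.5]]
32.4 90.06
64.9 90.02
32.7 89.98
56.1 0.13
56.0 -0.13
```

```bash
python3 -m handwheel '[[0,0,-45,0,0,0,-1],[0,0,-85,0,0,-0.08,-1],[0,0,-85,0,0,-0.24,-1],[0,0,-85,0,0,-0.42,-1],[0,0,-85,0,0,-0.6,-1],[0,0,-85,0,0,-0.78,-1],[0,0,-85,0,0,-0.96,-1],[0,0,-85,0,0,-1.14,-1],[0,0,-85,0,0,-1.32,-1],[0,0,-85,0,0,-1.5,-1],[0,0,-85,0,0,-1.6,-1]]';python3 - <<'E'
from h import *
s=get_state();print(s['joint_positions'].round(1)); print(tool([631,-147,160],10.4))
E
```

```text
time_s: 9.6
tool_pos: [550.7, -269.4, 158.2]
eef_rot: [[1.0, -0.017, -0.002], [-0.017, -1.0, 0.001], [-0.002, -0.001, -1.0]]
ft_force: [-1.0, 0.5, -3.7]
opening: 14.0
[-15.2  21.   48.4  94.8 -16.3  71.7 -54.5]
[array([  78.2, -123.8,   -1.9]), 'yawy now', np.float64(-91.0), 'turn z rad', np.float64(-1.7697)]
```

```bash
python3 -m handwheel '[[0,-5,-2,0,0,-0.12,-1],[10,-15,-2,0,0,-0.29,-1],[20,-30,-2,0,0,-0.47,-1],[30,-45,-2,0,0,-0.65,-1],[40,-60,-2,0,0,-0.83,-1],[50,-80,-2,0,0,-1.01,-1],[60,-100,-2,0,0,-1.19,-1],[70,-115,-2,0,0,-1.37,-1],[78,-124,-2,0,0,-1.55,-1],[78,-124,-2,0,0,-1.72,-1],[78,-124,-2,0,0,-1.77,-1],[78,-124,-2,0,0,-1.77,-1],[78,-124,-2,0,0,-1.77,-1]]';python3 - <<'E'
from h import *
s=get_state();print(s['joint_positions'].round(1),s['time_s']); print(tool([631,-147,100],10.4)); show('wrist','w6')
E
```

```text
time_s: 11.22
tool_pos: [631.9, -147.6, 160.8]
eef_rot: [[-0.176, 0.984, -0.001], [0.984, 0.176, -0.0], [0.0, -0.001, -1.0]]
ft_force: [0.0, -0.4, -4.5]
opening: 13.7
[-10.6  21.5  27.4  88.8 -10.2  72.2  28.4] 11.225
[array([ 0.7, -0.7, 60.8]), 'yawy now', np.float64(10.13), 'turn z rad', np.float64(-0.0047)]
w6 scale 1.5625
```

View pics/w6.png

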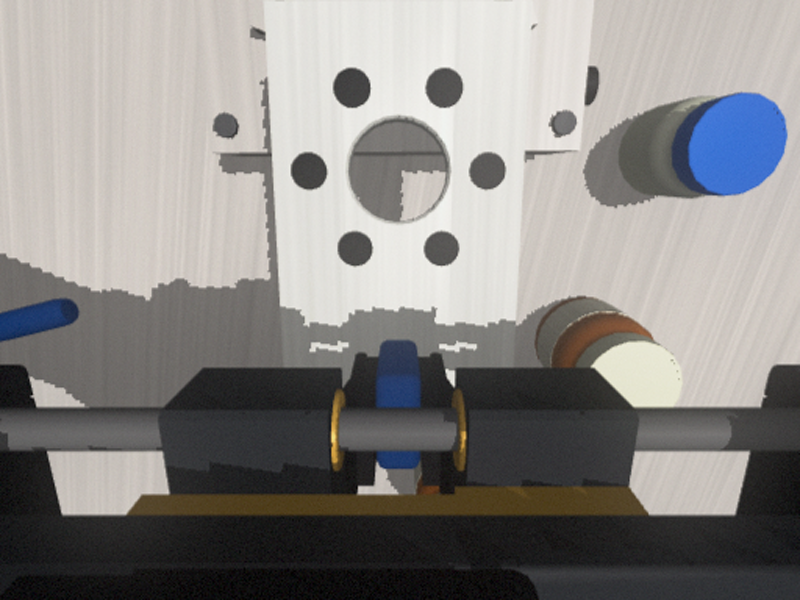

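```bash
python3 - <<'E'
from h import *
p=ld("w6"); u=lambda a,b:(a/1.5625,b/1.5625)
A,B=onz(p,u(226,125),70),onz(p,u(564,123),70); d=B-A; print(A,B,np.linalg.norm(d),np.degrees(np.arctan2(d[1],d[0])))
M=(A+B)/2; P=onz(p,u(398.5,170.5),150); fx=np.array([.9836,.1805,0]);fy=np.array([-.1805,.9836,0])
print('screw mid -> bush axis pred',M, 'hole',P,'lateral plate-screws',(P-M)@fx, 'lateral plate-bush',(P-[593.3,59.2,0])@fx,'y',(P-[593.3,59.2,0])@fy)
g=np.array(get_state()['tool_pos']); print('tool lateral',(g-[593.3,59.2,0])@fx)
E
```

```text
[528.83774834 -66.34946978  70.        ] [697.80544204 -35.23289689  70.        ] 171.8089713144798 10.4345056419681
screw mid -> bush axis pred [613.32159519 -50.79118334  70.        ] hole [619.18176015 -73.04904321 150.        ] lateral plate-screws 1.7465145450273405 lateral plate-bush 1.586346983290519 y -134.75181660575836
tool lateral 0.7923836232109835
```

```bash
python3 -m handwheel '[[0,-1,30,0,0,-0.0047,-1],[0,-1,50,0,0,-0.0047,-1],[0,-1,64,0,0,-0.0047,-1],[0,-1,70,0,0,-0.0047,-1],[0,-1,75,0,0,-0.0047,-1],[0,-1,75,0,0,-0.0047,-1]]';python3 - <<'E'
from h import *
show('wrist','w7')
E
```

```text
time_s: 12.02
tool_pos: [631.8, -148.3, 87.3]
eef_rot: [[-0.181, 0.983, 0.001], [0.983, 0.181, -0.001], [-0.001, 0.001, -1.0]]
ft_force: [-1.4, -0.7, -1.2]
opening: 14.0
w7 scale 1.5625
```

View pics/w7.png

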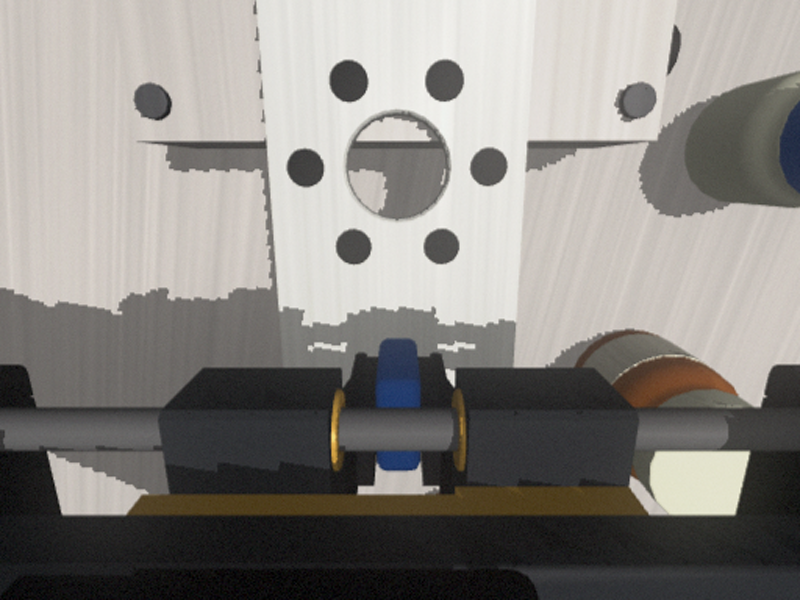

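```bash
python3 -m handwheel '[[5,-1,2,0,0,0,-1],[15,-1,2,0,0,0,-1],[25,-1,2,0,0,0,-1],[35,-1,2,0,0,0,-1],[45,-1,2,0,0,0,-1],[55,-1,2,0,0,0,-1],[60,-1,2,0,0,0,-1]]';python3 - <<'E'
from h import *
show('wrist','w8')
E
```

```text
time_s: 12.95
tool_pos: [619.6, -87.8, 84.7]
eef_rot: [[-0.183, 0.983, 0.0], [0.983, 0.183, 0.0], [0.0, 0.0, -1.0]]
ft_force: [0.6, -2.7, 2.6]
opening: 14.2
w8 scale 1.5625
```

View pics/w8.png

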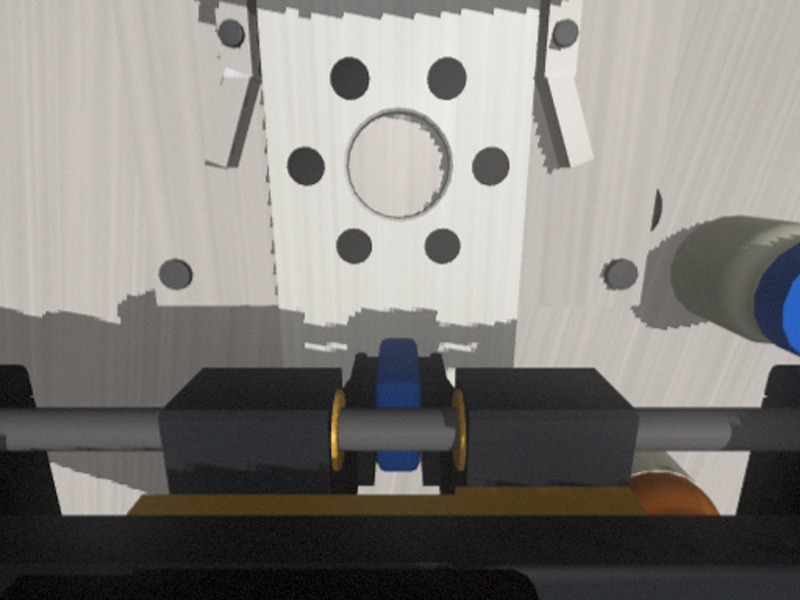

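```bash
python3 -m handwheel '[[8,0,-0.5,0,0,0,-1],[18,0,-0.5,0,0,0,-1],[28,0,-0.5,0,0,0,-1],[38,0,-0.5,0,0,0,-1],[48,0,-0.5,0,0,0,-1],[56,0,-0.5,0,0,0,-1],[62,0,-0.5,0,0,0,-1],[66,0,-0.5,0,0,0,-1],[66,0,-0.5,0,0,0,-1]]'; python3 -m handwheel '[[2,0,0,0,0,0,-1],[4,0,0,0,0,0,-1],[4,0,0,0,0,0,-1]]'
```

```text
time_s: 14.12
tool_pos: [607.3, -22.9, 84.9]
eef_rot: [[-0.182, 0.983, -0.0], [0.983, 0.182, 0.001], [0.001, -0.0, -1.0]]
ft_force: [0.5, 0.7, -0.8]
opening: 13.5
time_s: 14.5
tool_pos: [606.7, -19.9, 85.1]
eef_rot: [[-0.182, 0.983, 0.0], [0.983, 0.182, 0.0], [0.0, 0.0, -1.0]]
ft_force: [1.2, -0.6, -1.0]
opening: 13.8
```

```bash
python3 -m handwheel '[[1,0,0,0,0,0,-1],[2,0,0,0,0,0,-1],[2,0,0,0,0,0,-1]]';  python3 -m handwheel '[[1,0,0,0,0,0,-1],[2,0,0,0,0,0,-1],[2,0,0,0,0,0,-1]]'
```

```text
time_s: 14.88
tool_pos: [606.4, -17.8, 85.0]
eef_rot: [[-0.182, 0.983, 0.0], [0.983, 0.182, 0.0], [0.0, 0.0, -1.0]]
ft_force: [-0.3, -1.7, 0.1]
opening: 13.5
time_s: 15.25
tool_pos: [606.2, -16.7, 85.2]
eef_rot: [[-0.181, 0.983, 0.001], [0.983, 0.181, -0.001], [-0.001, 0.0, -1.0]]
ft_force: [0.9, -4.0, -0.1]
opening: 14.0
```

```bash
python3 -m handwheel '[[2,0,0,0,0,0,-1],[3,0,0,0,0,0,-1],[3,0,0,0,0,0,-1]]'; python3 - <<'E'
from h import *
show('wrist','w9')
E
```

```text
time_s: 15.62
tool_pos: [606.3, -16.6, 85.6]
eef_rot: [[-0.18, 0.984, 0.002], [0.984, 0.18, -0.004], [-0.004, 0.001, -1.0]]
ft_force: [1.0, -8.2, 1.0]
opening: 13.8
w9 scale 1.5625
```

View pics/w9.png

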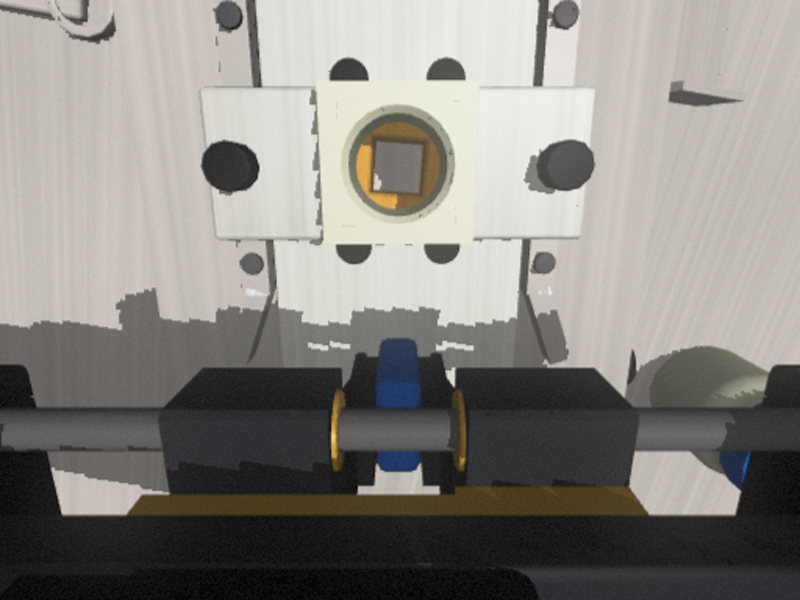

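```bash
python3 -m handwheel '[[-2,0,0,0,0,0,-1],[-2,0,0,0,0,0,0],[-2,0,0,0,0,0,0],[-2,0,0,0,0,0,0],[-2,0,0,0,0,0,0]]'; python3 - <<'E'
from h import *
im=cv2.imread("pics/w9_raw.png"); c=im[60:150,210:300]; cv2.imwrite("pics/w9z.png",cv2.resize(c,None,fx=6.6,fy=6.6,interpolation=cv2.INTER_CUBIC))
s=get_state(); print(tool([s['tool_pos'][0],s['tool_pos'][1],250]))
E
```

```text
time_s: 16.3
tool_pos: [605.8, -14.4, 85.0]
eef_rot: [[-0.182, 0.983, -0.0], [0.983, 0.182, 0.0], [0.0, -0.0, -1.0]]
ft_force: [-0.6, -0.4, -0.0]
opening: 41.3
[array([ 1.00e-01, -0.00e+00, -1.65e+02]), 'yawy now', np.float64(10.51)]
```

View pics/w9z.png

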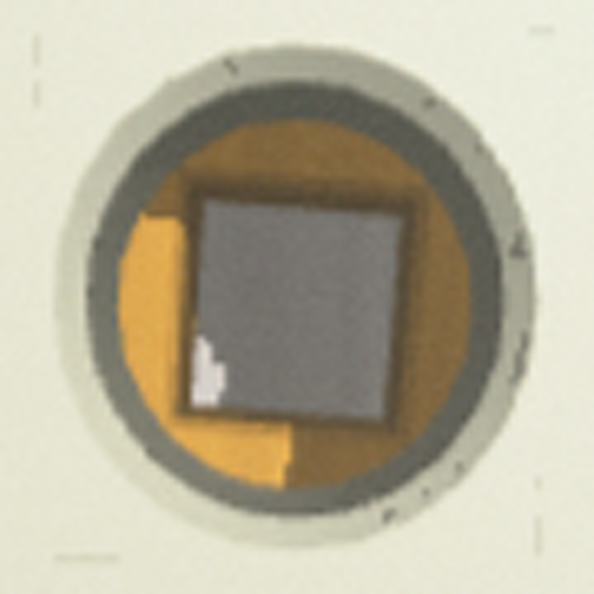

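```bash
python3 -m handwheel '[[0,0,-40,0,0,0,0],[0,0,-90,0,0,0,1],[0,0,-140,0,0,0,1],[0,0,-165,0,0,0,1],[0,0,-165,0,0,0,1]]'; python3 - <<'E'
from h import *
show('wrist','w10')
p=ld("w9"); q=lambda u,v:(u/6.6+210,v/6.6+60)
P=[onz(p,q(*c),37) for c in((203,198),(403,213),(388,418),(190,405))]; print(np.mean(P,0).round(1))
for i in range(4): d=P[(i+1)%4]-P[i]; print(' ',np.linalg.norm(d).round(1),np.degrees(np.arctan2(d[1],d[0])).round(1))
print('bore',onz(p,q(296,296.5),110),onz(p,q(295,298),82))
E
```

```text
time_s: 16.92
tool_pos: [607.1, -15.0, 252.6]
eef_rot: [[-0.182, 0.983, 0.005], [0.983, 0.182, 0.001], [-0.0, 0.005, -1.0]]
ft_force: [-0.0, 0.6, -0.3]
opening: 75.8
w10 scale 1.5625
[593.   59.2  37. ]
  20.3 6.3
  20.2 -83.2
  20.6 -173.3
  20.4 95.8
bore [592.78117132  59.61083023 110.        ] [592.7184248   59.80760916  82.        ]
```

View pics/w10.png

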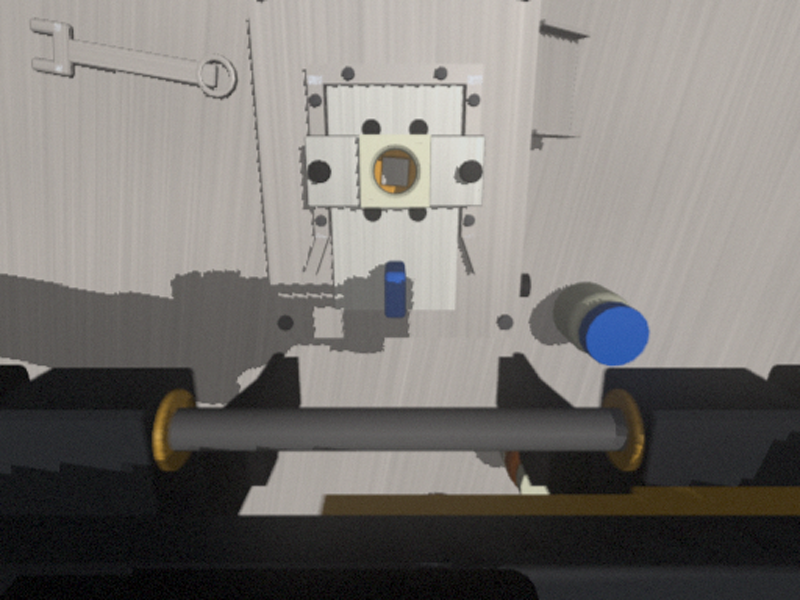

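```bash
python3 - <<'E'
from h import *
print(tool([414,374,250],-23.3))
E
```

```text
[array([ 4.173e+02, -1.182e+02,  4.000e-01]), 'yawy now', np.float64(10.48), 'turn z rad', np.float64(0.5895)]
```

```bash
python3 -m handwheel '[[40,0,0,0,0,0.1,1],[90,-10,0,0,0,0.2,1],[148,-24,0,0,0,0.35,1],[206,-42,0,0,0,0.45,1],[264,-62,0,0,0,0.59,1],[322,-84,0,0,0,0.59,1],[378,-104,0,0,0,0.59,1],[417,-118,0,0,0,0.59,1],[417,-118,0,0,0,0.59,1],[417,-118,0,0,0,0.59,1]]'; python3 - <<'E'
from h import *
s=get_state(); print(s['joint_positions'].round(1)); show('wrist','w11'); print(get_state()['time_s'])
E
```

```text
time_s: 18.23
tool_pos: [414.1, 372.3, 248.5]
eef_rot: [[0.397, 0.918, -0.001], [0.918, -0.397, -0.003], [-0.003, -0.0, -1.0]]
ft_force: [1.0, -0.0, 0.6]
opening: 87.3
[-53.5   6.4   9.5  94.7  -1.   79.2 -67.2]
w11 scale 1.5625
18.275
```

View pics/w11.png

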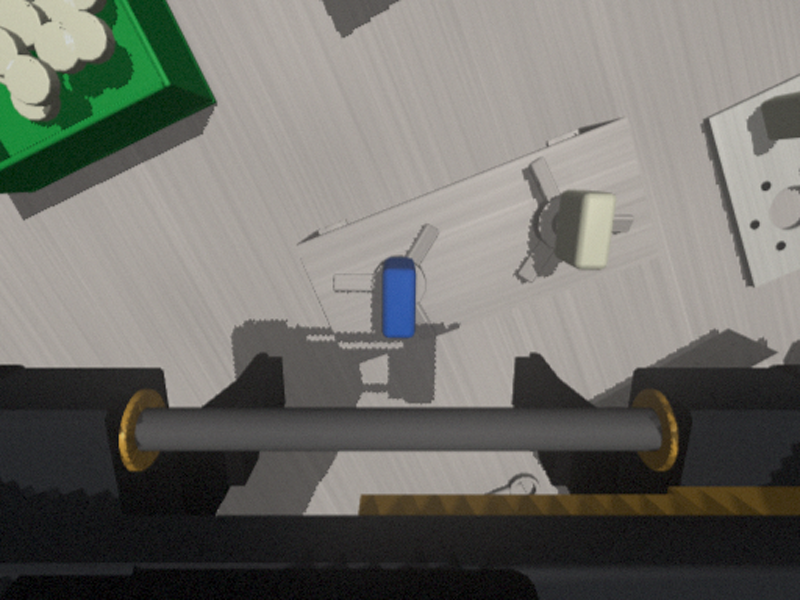

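```bash
python3 - <<'E'
from h import *
im=cv2.imread("pics/w11_raw.png"); c=im[155:225,225:290]; cv2.imwrite("pics/w11z.png",cv2.resize(c,None,fx=8.5,fy=8.5,interpolation=cv2.INTER_CUBIC))
E
```

```text
(no output)
```

View pics/w11z.png

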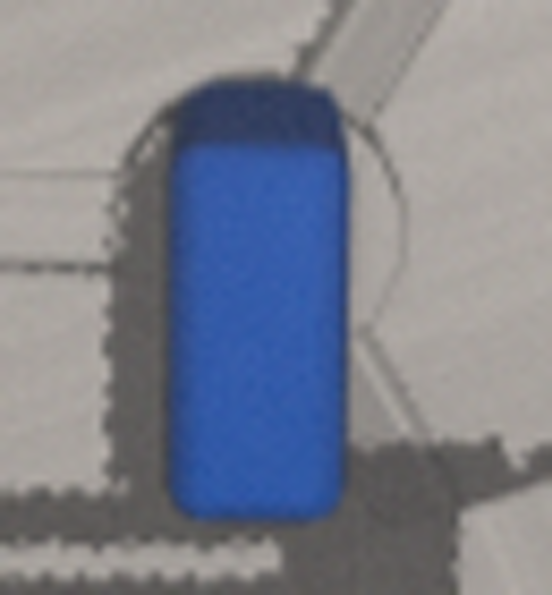

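```bash
python3 - <<'E'
from h import *
p=ld("w11"); q=lambda u,v:(u/8.5+225,v/8.5+155)
c=q(258,333); X=onz(p,c,145); print(X)
for a,b in(((171,333),(347,333)),((258,145),(258,522)),((172,160),(167.5,490)),((348,160),(345,490))):
    A,B=onz(p,q(*a),145),onz(p,q(*b),145);d=B-A;print(np.linalg.norm(d).round(1),np.degrees(np.arctan2(d[1],d[0])).round(2))
print(tri([(p,c),(ld('w1'),(230.5,193.5))]))
print(tri([(p,c),(camera_params('side'),(144.9,136.5))]))
print(tool([X[0],X[1],104],None))
E
```

```text
[415.31654591 372.04809717 145.        ]
19.2 -23.38
42.7 -113.34
37.3 -114.65
37.3 -113.29
(array([414.06752011, 368.43739262, 133.92415448]), [0.6883474086497029, 0.688347408649736])
(array([415.91237392, 372.63562595, 147.67151057]), [0.3202549642559751, 0.32025496425606015])
[array([  0.7,   0.5, 144.9]), 'yawy now', np.float64(-23.46)]
```

```bash
python3 -m handwheel '[[0.7,0.5,50,0,0,0.003,0.2],[0.7,0.5,100,0,0,0.003,0.2],[0.7,0.5,135,0,0,0.003,0.2],[0.7,0.5,145,0,0,0.003,0],[0.7,0.5,145,0,0,0.003,-1],[0.7,0.5,145,0,0,0.003,-1],[0.7,0.5,145,0,0,0.003,-1],[0.7,0.5,145,0,0,0.003,-1],[0.7,0.5,145,0,0,0.003,-1],[0.7,0.5,145,0,0,0.003,-1]]'; python3 - <<'E'
from h import *
s=get_state(); print(s['ft_torque'])
E
```

```text
time_s: 19.52
tool_pos: [415.3, 374.7, 106.3]
eef_rot: [[0.399, 0.917, 0.001], [0.917, -0.399, 0.002], [0.002, 0.001, -1.0]]
ft_force: [0.0, 0.7, 5.9]
opening: 19.9
[-0.25549397  0.24136608 -0.0031002 ]
```

```bash
python3 -m handwheel '[[0,0,-15,0,0,0,-1],[0,0,-40,0,0,0,-1],[0,0,-90,0,0,0,-1],[0,0,-130,0,0,0,-1],[0,0,-130,0,0,0,-1]]'; python3 - <<'E'
from h import *
s=get_state(); print(s['ft_torque'],s['time_s']); show('wrist','w12'); show('side','s12',(90,60,290,210))
E
```

```text
time_s: 20.15
tool_pos: [416.2, 375.2, 238.3]
eef_rot: [[0.399, 0.917, 0.004], [0.917, -0.399, 0.005], [0.006, 0.002, -1.0]]
ft_force: [1.0, 0.4, -5.2]
opening: 19.7
[-0.07125534  0.00592462 -0.00294041] 20.15
w12 scale 1.5625
s12 scale 4.0
```

View pics/w12.png

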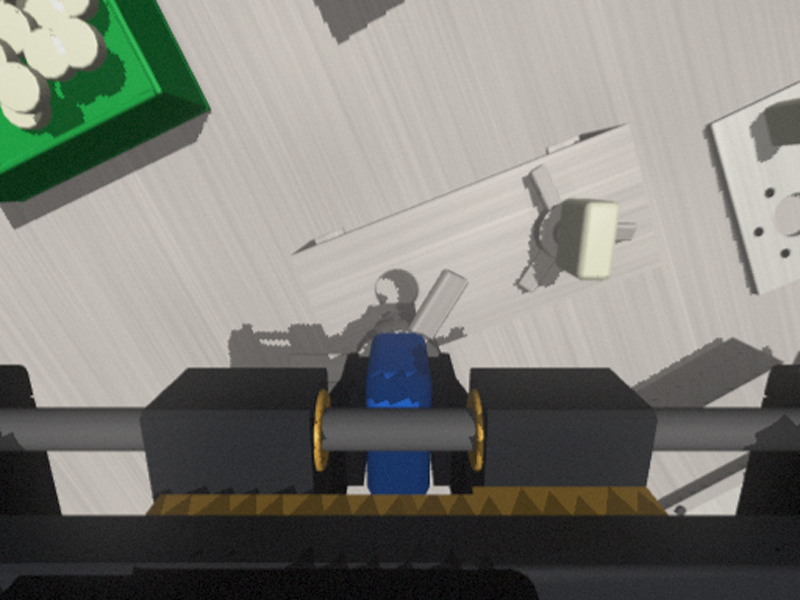

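View pics/s12.png

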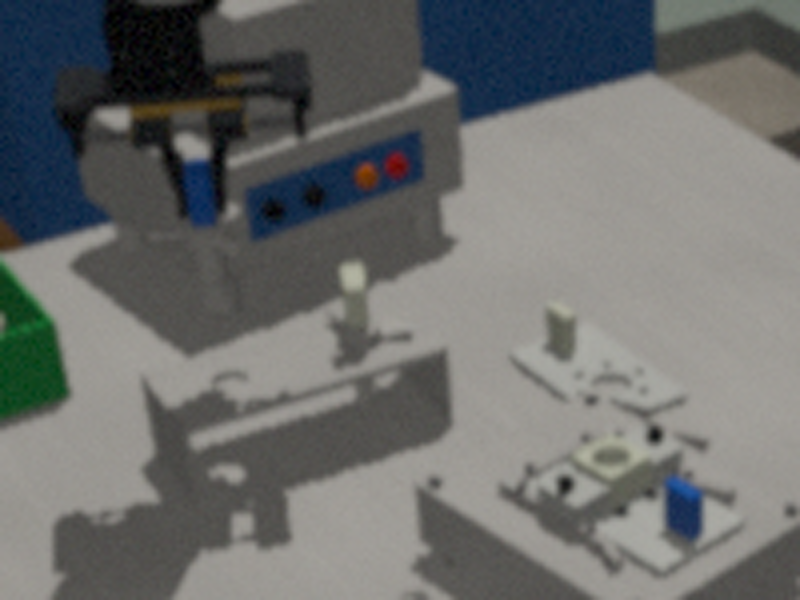

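```bash
python3 - <<'E'
from h import *
print(tool([593,59.4,262],6.5))
E
```

```text
[array([-216.5,  289.3,  -28.1]), 'yawy now', np.float64(-23.51), 'turn z rad', np.float64(-0.5238)]
```

```bash
python3 -m handwheel '[[-6,8,-26,0,0,0,-1],[-26,34,-26,0,0,-0.1,-1],[-56,74,-26,0,0,-0.2,-1],[-86,114,-26,0,0,-0.3,-1],[-116,154,-26,0,0,-0.4,-1],[-146,194,-26,0,0,-0.5,-1],[-176,234,-26,0,0,-0.524,-1],[-200,268,-26,0,0,-0.524,-1],[-213,285,-26,0,0,-0.524,-1],[-216.5,289.3,-26,0,0,-0.524,-1],[-216.5,289.3,-26,0,0,-0.524,-1],[-216.5,289.3,-26,0,0,-0.524,-1]]'; python3 - <<'E'
from h import *
s=get_state(); print(s['joint_positions'].round(1),s['time_s']); print(tool([593,59.4,262],6.5)); show('wrist','w13'); show('side','s13',(170,80,320,200)); show('top','t13',(120,100,300,240))
E
```

```text
time_s: 21.75
tool_pos: [592.9, 62.0, 260.4]
eef_rot: [[-0.116, 0.993, -0.001], [0.993, 0.116, 0.001], [0.001, -0.001, -1.0]]
ft_force: [-0.2, -0.4, -4.9]
opening: 19.7
[-29.8  11.3  24.9  88.7  -4.8  81.1   2.1] 21.75
[array([-2.6, -0.2, -1.6]), 'yawy now', np.float64(6.66), 'turn z rad', np.float64(0.0028)]
w13 scale 1.5625
s13 scale 5.0
t13 scale 4.285714285714286
```

View pics/w13.png

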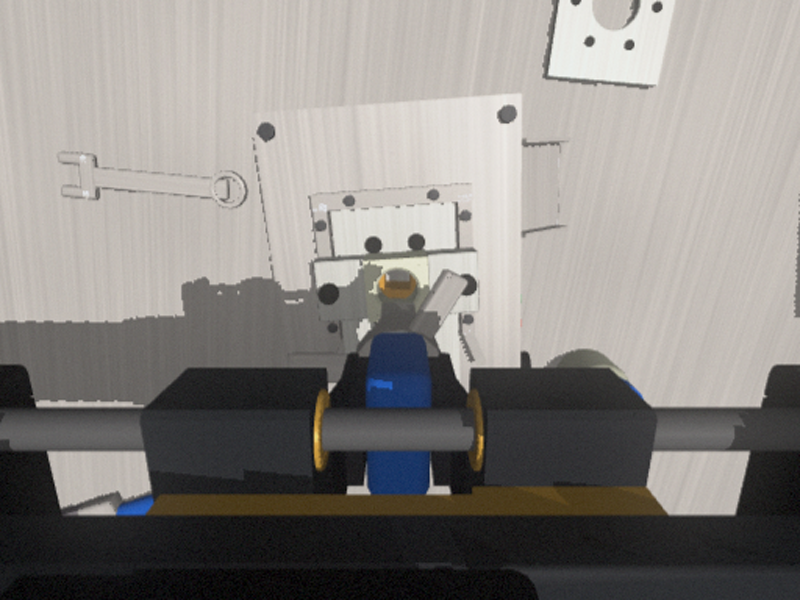

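View pics/s13.png

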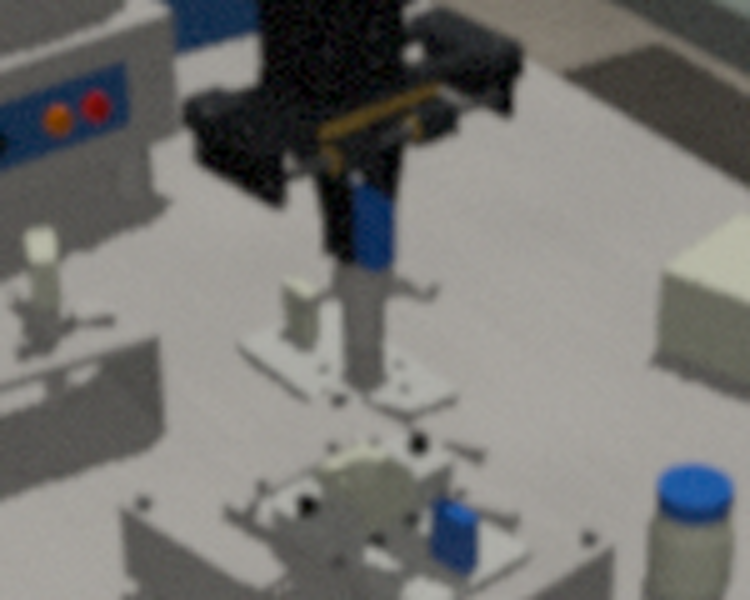

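View pics/t13.png

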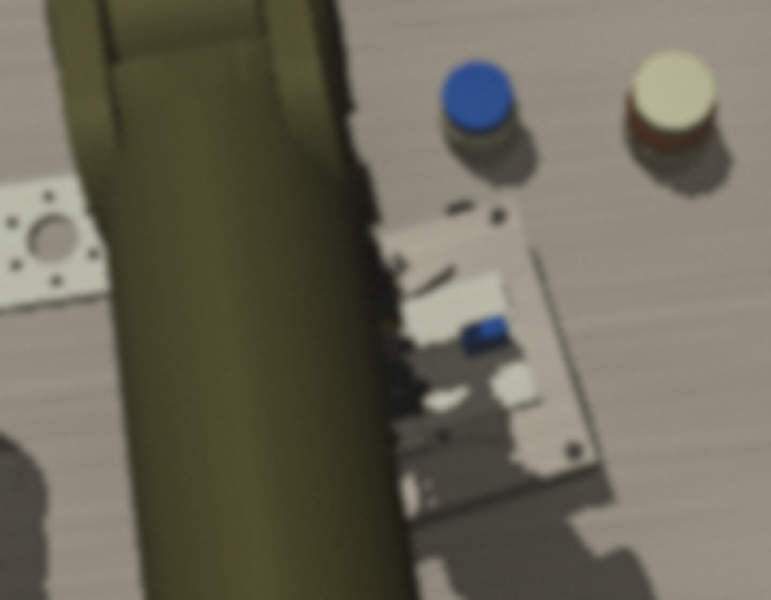

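```bash
python3 - <<'E'
from h import *
im=cv2.imread("pics/w13_raw.png"); c=im[160:325,205:305]; cv2.imwrite("pics/w13z.png",cv2.resize(cv2.convertScaleAbs(c,alpha=1.5),None,fx=3.6,fy=3.6,interpolation=cv2.INTER_CUBIC))
p=ld('w13'); s=get_state(); R=np.array(s['eef_rot']); t=np.array(s['tool_pos']); p=camera_params('wrist')
for n,x in dict(fbot=(22,0,3.3),ftop=(22,0,-38.7),btop=(-22,0,-38.7),hubtop=(19,0,11.3),hubbot=(19,0,26.3),hubL=(0,-19,11.3),tipf=(9,0,91.3),pad=(0,0,0)).items():
    u,v=proj(p,t+R@np.array(x)); print(n,round((u-205)*3.6),round((v-160)*3.6), 'full',round(u*1.5625),round(v*1.5625))
S=camera_params('side')
for n,z in dict(top=-38.7,hbot=3.3,hub=26,tip=91.3).items():
    u,v=proj(S,t+R@np.array([0,0,z])); print(n,round((u-170)*5),round((v-80)*5))
E
```

```text
fbot 176 161 full 397 320
ftop 176 264 full 397 364
btop 176 564 full 397 495
hubtop 176 164 full 397 321
hubbot 177 138 full 397 310
hubL 68 267 full 350 366
tipf 177 102 full 397 294
pad 176 294 full 397 378
top 357 187
hbot 358 252
hub 359 286
tip 361 381
```

View pics/w13z.png

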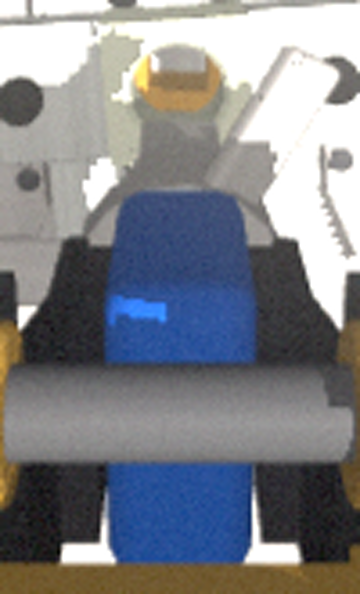

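```bash
python3 -m handwheel '[[0,0,25,0,0,0.003,-1],[0.5,0,45,0,0,0.003,-1],[0.5,0,55,0,0,0.003,-1],[0.5,0,60,0,0,0.003,-1],[0.5,0,64,0,0,0.003,-1],[0.5,0,68,0,0,0.003,-1]]'; python3 - <<'E'
from h import *
s=get_state(); print(s['ft_torque']); show('wrist','w14',(170,130,330,260)); show('side','s14',(200,110,290,180))
E
```

```text
time_s: 22.65
tool_pos: [594.0, 61.1, 193.7]
eef_rot: [[-0.111, 0.994, 0.001], [0.994, 0.111, 0.001], [0.001, 0.001, -1.0]]
ft_force: [-1.4, 1.1, -4.5]
opening: 19.9
[ 0.2745067   0.24389865 -0.01961778]
w14 scale 4.615384615384615
s14 scale 8.571428571428571
```

View pics/w14.png

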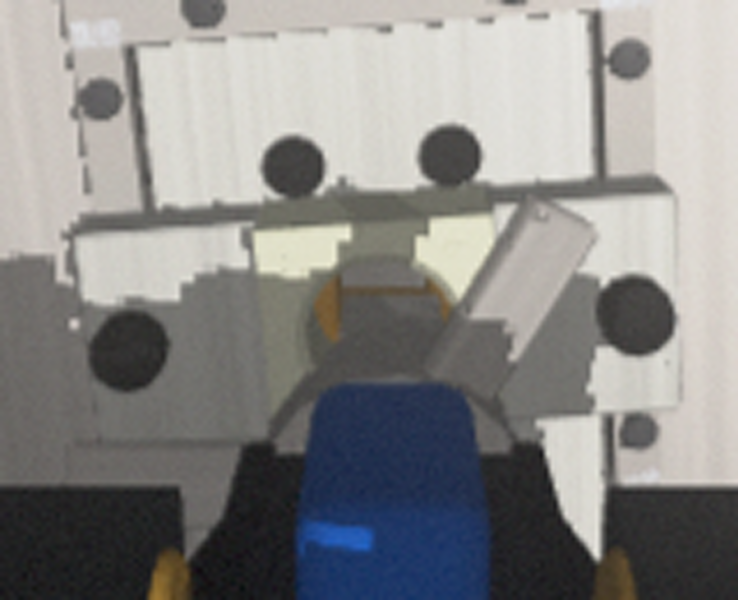

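View pics/s14.png

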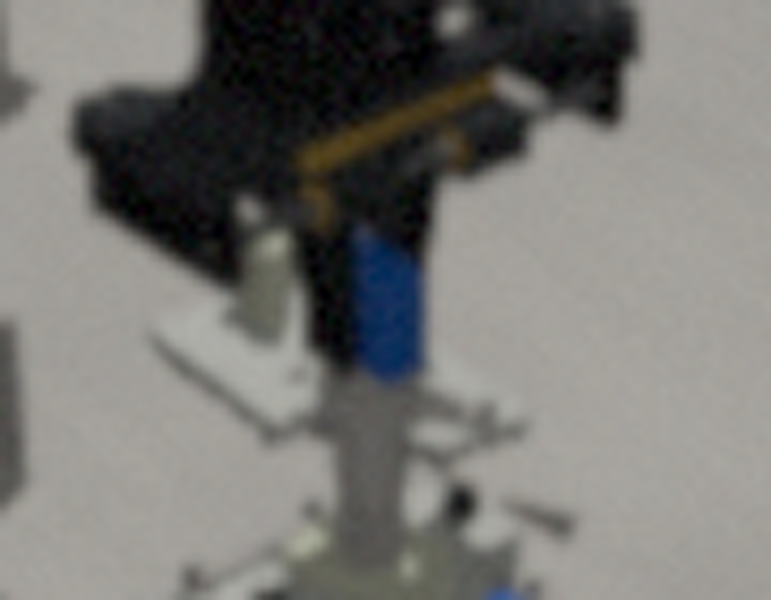

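```bash
python3 -m handwheel '[[0,0,5,0,0,0,-1],[0,0,10,0,0,0,-1],[0,0,15,0,0,0,-1],[0,0,18,0,0,0,-1]]'; python3 -m handwheel '[[0,0,4,0,0,0,-1],[0,0,8,0,0,0,-1],[0,0,10,0,0,0,-1],[0,0,10,0,0,0,-1]]';
```

```text
time_s: 23.25
tool_pos: [593.4, 60.7, 174.5]
eef_rot: [[-0.111, 0.994, -0.001], [0.994, 0.111, 0.0], [0.0, -0.001, -1.0]]
ft_force: [-1.2, 1.7, -3.2]
opening: 19.5
time_s: 23.75
tool_pos: [593.2, 61.1, 164.6]
eef_rot: [[-0.111, 0.994, -0.001], [0.994, 0.111, 0.001], [0.001, -0.001, -1.0]]
ft_force: [-2.7, 3.3, -4.6]
opening: 19.4
```

```bash
python3 -m handwheel '[[1,-0.7,2,0,0,0,-1],[1,-0.7,5,0,0,0,-1],[1,-0.7,8,0,0,0,-1],[1,-0.7,10,0,0,0,-1],[1,-0.7,10,0,0,0,-1]]'
```

```text
time_s: 24.38
tool_pos: [592.8, 61.3, 154.6]
eef_rot: [[-0.11, 0.994, -0.0], [0.994, 0.11, -0.0], [-0.0, -0.0, -1.0]]
ft_force: [-1.6, 1.7, -6.0]
opening: 20.2
```

```bash
python3 -m handwheel '[[0.6,-0.5,3,0,0,0,-1],[0.6,-0.5,6,0,0,0,-1],[0.6,-0.5,8,0,0,0,-1],[0.6,-0.5,8,0,0,0,-1]]'
```

```text
time_s: 24.88
tool_pos: [592.3, 61.6, 146.8]
eef_rot: [[-0.11, 0.994, -0.0], [0.994, 0.11, -0.001], [-0.001, -0.0, -1.0]]
ft_force: [0.3, -0.2, -5.4]
opening: 20.0
```

```bash
python3 -m handwheel '[[0,0,3,0,0,0,-1],[0,0,6,0,0,0,-1],[0,0,8,0,0,0,-1],[0,0,8,0,0,0,-1]]';python3 -m handwheel '[[0,0,1.5,0,0,0,-1],[0,0,3,0,0,0,-1],[0,0,3,0,0,0,-1]]'; python3 - <<'E'
from h import *
print(get_state()['ft_torque'])
E
```

```text
time_s: 25.38
tool_pos: [592.1, 62.1, 138.8]
eef_rot: [[-0.111, 0.994, -0.0], [0.994, 0.111, -0.0], [-0.0, -0.0, -1.0]]
ft_force: [0.1, 1.7, -5.4]
opening: 20.2
time_s: 25.75
tool_pos: [592.4, 62.1, 136.4]
eef_rot: [[-0.11, 0.994, 0.0], [0.994, 0.11, 0.0], [0.0, 0.0, -1.0]]
ft_force: [-0.8, -0.4, -2.5]
opening: 19.4
[-0.08949182  0.22987023  0.04309364]
```

Force is rising from hang weight: near the seat. Press a little to confirm.

```bash
python3 -m handwheel '[[0,0,1,0,0,0,-1],[0,0,2,0,0,0,-1],[0,0,2,0,0,0,-1]]'; python3 -m handwheel '[[0,0,1,0,0,0,-1],[0,0,2,0,0,0,-1],[0,0,2,0,0,0,-1]]'; python3 - <<'E'
from h import *
show('wrist','w15',(130,100,380,290)); show('side','s15',(190,110,310,200))
E
```

```text
time_s: 26.12
tool_pos: [592.5, 62.1, 136.3]
eef_rot: [[-0.11, 0.994, 0.001], [0.994, 0.11, 0.001], [0.001, 0.001, -1.0]]
ft_force: [-6.0, -0.5, 9.7]
opening: 19.8
time_s: 26.5
tool_pos: [592.5, 62.1, 136.3]
eef_rot: [[-0.11, 0.994, 0.001], [0.994, 0.11, 0.002], [0.002, 0.001, -1.0]]
ft_force: [-9.7, -1.1, 18.8]
opening: 19.8
w15 scale 3.1578947368421053
s15 scale 6.666666666666667
```

View pics/w15.png

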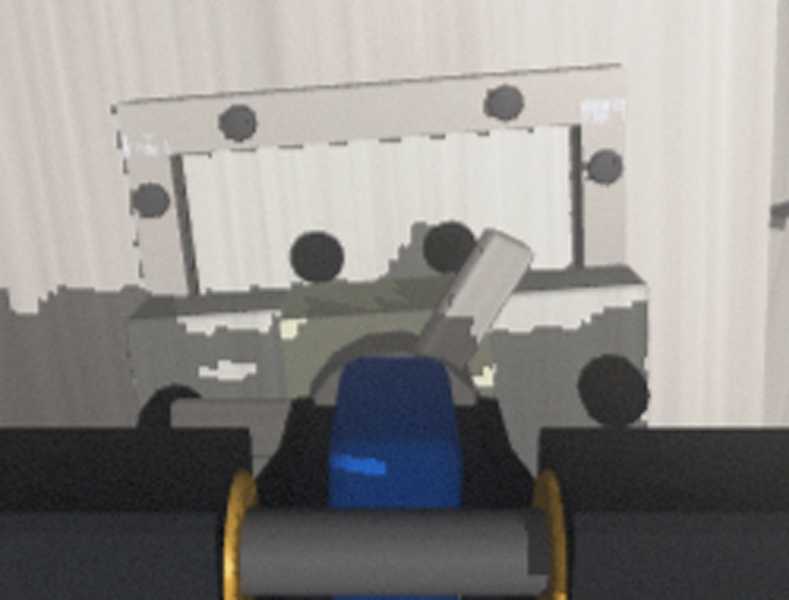

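View pics/s15.png

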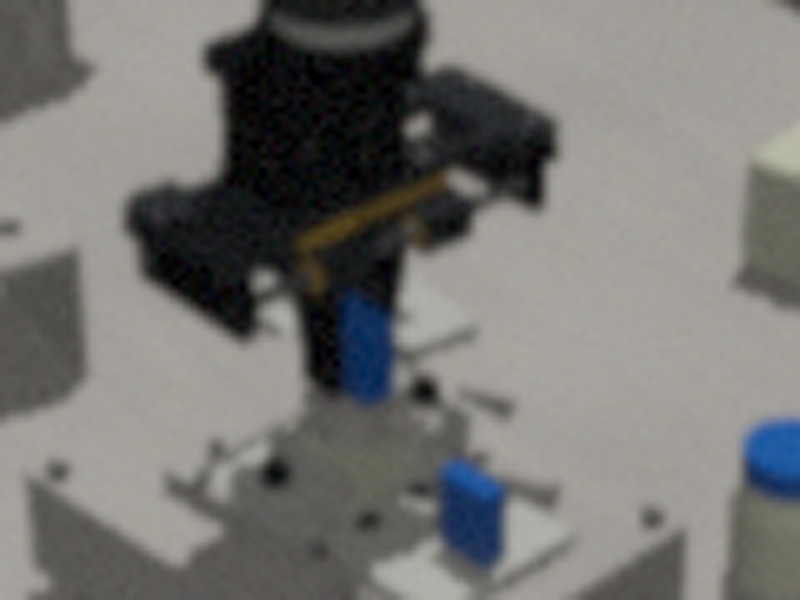

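```bash
python3 -m handwheel '[[0,0,-2,0,0,0,-1],[0,0,-3.5,0,0,0,-1],[0,0,-3.5,0,0,0,-1]]'; python3 -m handwheel '[[0,0,0,0,0,0,0.2],[0,0,0,0,0,0,0.2],[0,0,0,0,0,0,0.2],[0,0,0,0,0,0,0.2],[0,0,-30,0,0,0,0.2],[0,0,-80,0,0,0,0.2],[0,0,-130,0,0,0,0.2],[-60,0,-140,0,0,0,0.2],[-100,0,-140,0,0,0,0.2],[-100,0,-140,0,0,0,0.2]]'; python3 - <<'E'
from h import *
show('wrist','w16'); show('side','s16',(190,110,310,200)); print(get_state()['time_s'])
E
```

```text
time_s: 26.98
tool_pos: [592.4, 62.0, 136.4]
eef_rot: [[-0.11, 0.994, 0.0], [0.994, 0.11, 0.0], [0.0, 0.0, -1.0]]
ft_force: [-4.4, -0.3, 6.7]
opening: 20.0
time_s: 28.22
tool_pos: [603.3, -42.7, 276.1]
eef_rot: [[-0.103, 0.995, 0.001], [0.995, 0.103, -0.002], [-0.002, 0.001, -1.0]]
ft_force: [0.6, 0.4, 0.1]
opening: 52.2
w16 scale 1.5625
s16 scale 6.666666666666667
28.325
```

View pics/w16.png

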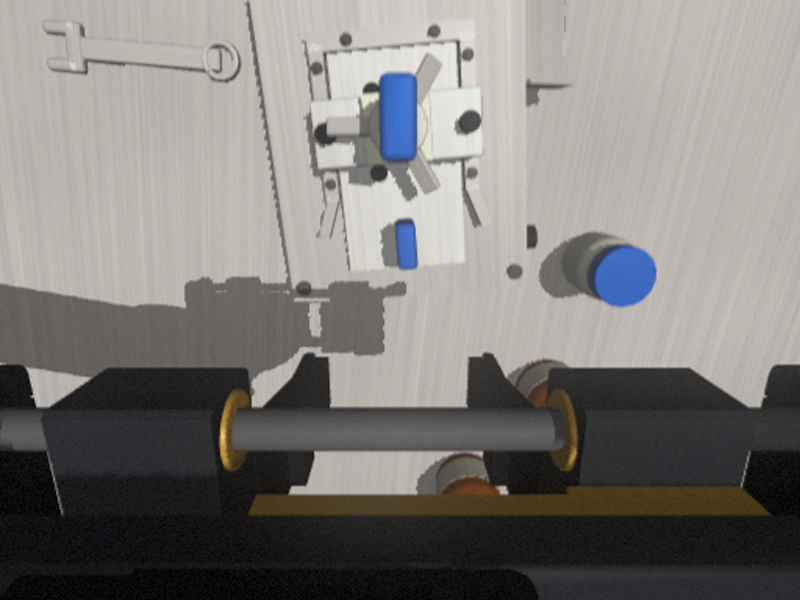

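View pics/s16.png

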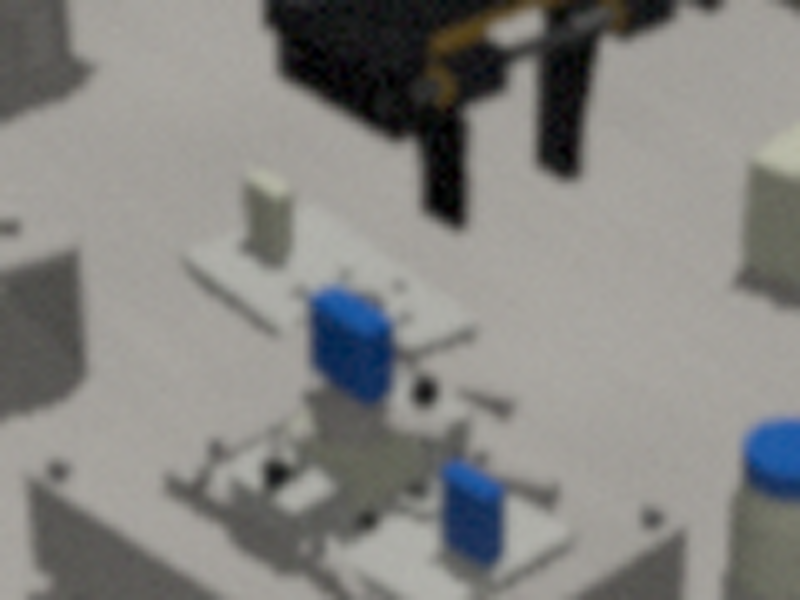

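```bash
python3 - <<'E'
from h import *
p=ld('w16'); S=camera_params('side'); u=lambda a,b:(a/1.5625,b/1.5625); sc=800/120; y=lambda a,b:(a/sc+190,b/sc+110)
print('handle top',tri([(p,u(398,120)),(S,y(350,307))]),onz(p,u(398,120),175))
X=onz(p,u(405,245),120); fx=np.array([.9836,.1805,0]);fy=np.array([-.1805,.9836,0]); d=X-[593,59.3,0]; print('grip',X,d@fx,d@fy)
im=cv2.imread("pics/w16_raw.png"); c=im[15:185,190:325]; cv2.imwrite("pics/w16z.png",cv2.resize(c,None,fx=3.5,fy=3.5,interpolation=cv2.INTER_CUBIC))
E
```

```text
handle top (array([593.18650552,  58.5541772 , 171.81796842]), [0.2332844359732793, 0.23328443597340473]) [593.40531017  58.10899915 175.        ]
grip [605.89082411 -15.52628862 120.        ] -0.8267304997558261 -75.92593124360722
```

View pics/w16z.png

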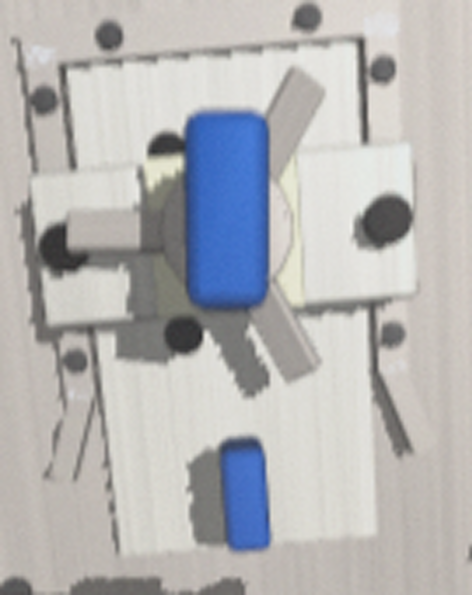

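```bash
python3 -c "
from rig import *
print(job_done(), get_state()['time_s'])"
```

```text
the job is handed in; nothing more can be done
the job is handed in; nothing more can be done
```

The feeder is back together and the job was handed in at about 28 s of the 72 s allowed.

**Format plate:** I turned the plate round by about 193° and slid it under the bridge bar. It stopped dead at the end stop: 3 mm of extra commanded travel gave no movement, only about 8 N. The last picture shows the nose at the stop. The grip measured at feeder y ≈ -76 mm against the -78 mm expected, which is within my measuring error.

**Stirrer:** I could see the drive socket through the bush, at about 6.4° in the world frame. I set the stirrer to that angle before lowering it, so the square went in without a search by turning. I held it until it hit a hard stop at TCP 136.3 mm, the height I had worked out for fully down, with up to 19 N of push, and then let go. Afterwards the handle top measured about 172 mm. It should be 175 mm when seated and would be 197 mm if the square had not entered. The two fixed cameras also read the bush 2 to 3 mm low, so I take the stirrer as seated.

**Anything that disagreed:** the plate's nose drooped by a few degrees in the grip while I carried it, and levelled out on the deck. The wrist read about 6 N upward as I gripped the stirrer in the stand, and I did not find out why. The other objects were not touched on purpose, and those in view in the last pictures looked unmoved. I did not compare them all with the first pictures. The arm is parked clear of everything.

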